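# Stamp the grain sample tins on the index carousel

### The job

Snap the sprung guard arm outwards off the carousel, then put every tin from the mat upright in the middle of a station and turn the carousel anticlockwise (seen from above), detent by detent, to bring the tins under the press, pressing the stamp fully down on each tin, from the widest to the narrowest because the stamp numbers them in turn; never press it with no tin beneath. Then snap the guard arm back in over the plate, leaving the plate at rest in a detent, the stamp up and all tins standing centred on their stations; leave the sieve, jar and bottle alone.

Things in the scene. Friction and masses are not known exactly. Their poses are not given: they have to be found in the camera images.
- carousel: grey fixed base of the sample carousel; origin on the bench (z = 0) under the plate's turning axis, z up, x axis towards the press. Angles in this frame count anticlockwise seen from above from its x. Press post (30 by 50 mm, 205 mm high): 200 mm out at 0 degrees; from it a level arm, 36 mm wide, underside 180 mm high, runs in to 85 mm from the axis and carries the stamp
- plate (a joint): turn of the index plate, rad, 0 at the start, grows anticlockwise from above, no end stop. Aluminium disc 300 mm across, top face 50 mm high, hub 40 mm across and 12 mm high. Detents at 0, 1.571, 3.142..: it resists (up to 0.6 N m) until halfway, then pulls itself slowly into the next one, to within 0.03 rad. Damped: 0.4 N m per rad/s. Tins stay on by friction alone
- guard (a joint): angle in rad of the sprung over-centre guard arm, a steel rod 12 mm thick, 100 mm long, on the rim. 0 = snapped in, leaning 0.85 rad from upright inwards over the plate, in the way of passing tins; 1.55 = snapped out, leaning 0.70 rad outwards, clear of the plate. Upright is 0.85; past that it flies to the other stop by itself. 10 N at the tip is enough to move it
- guard_tip (a point): centre of the 18 mm rubber ball at the guard arm's end. It swings in the upright plane through the plate's axis at 122 degrees; hinge 165 mm from the axis, 50 mm high, between cheeks 56 mm high. Snapped in, the ball is 90 mm from the axis and 116 mm high; upright 165 and 150 mm; snapped out 229 and 126 mm. It is rubbery: push it along its arc
- stamp (a joint): how far the stamp plunger is pressed down, in m: 0 up, 0.022 at its stop. It springs back up; about 4 N starts it and 9 N holds it at the stop. At the stop the rubber face just meets the lid of a tin on the plate; up, it clears it by 22 mm
- stamp_top (a point): centre of the top of the black stamp plunger knob (46 mm across), 255 mm above the bench when up; pressed straight down here
- stamp_spot (a point): fixed point on the plate's top face right under the stamp, 95 mm from the plate's axis at 0 degrees; a tin standing centred here gets stamped
- mat: black rubber mat, 240 by 240 by 4 mm, fixed on the bench, on which the tins wait; origin at the centre of its underside
- tin_68: plain metal sample tin with a closed lid, the widest of the four sizes: 68 mm across, 65 mm high, bottom-heavy, 0.1 to 0.3 kg; origin at the centre of its underside, z up. May be absent (2 or 3 of the four are there)
- tin_60: plain metal sample tin with a closed lid, the second widest of the four sizes: 60 mm across, 65 mm high, bottom-heavy, 0.1 to 0.3 kg; origin at the centre of its underside, z up. May be absent (2 or 3 of the four are there)
- tin_52: plain metal sample tin with a closed lid, the third widest of the four sizes: 52 mm across, 65 mm high, bottom-heavy, 0.1 to 0.3 kg; origin at the centre of its underside, z up. May be absent (2 or 3 of the four are there)
- tin_44: plain metal sample tin with a closed lid, the narrowest of the four sizes: 44 mm across, 65 mm high, bottom-heavy, 0.1 to 0.3 kg; origin at the centre of its underside, z up. May be absent (2 or 3 of the four are there)
- station_0 (a point): centre of a round black pad (74 mm across, flush) on the plate's top face, 95 mm from the axis, at 270 degrees when the plate is at 0; turns with the plate; its axes are parallel to the carousel's when the plate is at 0. A station for one tin
- station_1 (a point): centre of a round black pad (74 mm across, flush) on the plate's top face, 95 mm from the axis, at 0 degrees when the plate is at 0; turns with the plate; its axes are parallel to the carousel's when the plate is at 0. A station for one tin
- station_2 (a point): centre of a round black pad (74 mm across, flush) on the plate's top face, 95 mm from the axis, at 90 degrees when the plate is at 0; turns with the plate; its axes are parallel to the carousel's when the plate is at 0. A station for one tin
- station_3 (a point): centre of a round black pad (74 mm across, flush) on the plate's top face, 95 mm from the axis, at 180 degrees when the plate is at 0; turns with the plate; its axes are parallel to the carousel's when the plate is at 0. A station for one tin
- peg_0 (a point): centre of the top of an upright steel peg, 16 mm across and 65 mm high, on the plate, 128 mm from the axis, at 240 degrees when the plate is at 0 (30 degrees clockwise of station 0); the pegs turn with the plate and are what it is pushed round by
- peg_1 (a point): centre of the top of an upright steel peg, 16 mm across and 65 mm high, on the plate, 128 mm from the axis, at 330 degrees when the plate is at 0 (30 degrees clockwise of station 1); the pegs turn with the plate and are what it is pushed round by
- peg_2 (a point): centre of the top of an upright steel peg, 16 mm across and 65 mm high, on the plate, 128 mm from the axis, at 60 degrees when the plate is at 0 (30 degrees clockwise of station 2); the pegs turn with the plate and are what it is pushed round by
- peg_3 (a point): centre of the top of an upright steel peg, 16 mm across and 65 mm high, on the plate, 128 mm from the axis, at 150 degrees when the plate is at 0 (30 degrees clockwise of station 3); the pegs turn with the plate and are what it is pushed round by
- sieve: white round sieve pan, 180 mm across, 50 mm high, on the bench; origin under its centre; leave it alone
- jar: clear jar, 80 mm across, 110 mm high; origin under its centre; leave it alone
- bottle: amber bottle, 60 mm across, 150 mm high; origin under its centre; leave it alone

How it is judged:
On the way, in this order (a step that is already met when the one before it is completed fails the run):
1. the guard arm is snapped out clear of the plate before the plate is turned (value of joint guard above 1.4 rad and value of joint plate between -0.15 and 0.15 rad), for 0.2 s.
2. the plate is pushed on to the first detent with the guard arm out (value of joint each of plate, guard above 1.4 rad), for 0.1 s.
3. the 68 mm tin, if present, is stamped: it stands upright on the plate centred (12 mm) under the stamp, which is pressed to its stop (within 2 mm) (horizontal distance between tin_68 and stamp_spot below 0.012 m and z of tin_68 in the frame of stamp_spot between -0.003 and 0.003 m and angle between tin_68's own z axis and vertical below 0.05 rad and z of stamp_top in the frame of tin_68 below 0.185 m), for 0.1 s.
4. the 60 mm tin, if present, is stamped: it stands upright on the plate centred (12 mm) under the stamp, which is pressed to its stop (within 2 mm) (horizontal distance between tin_60 and stamp_spot below 0.012 m and z of tin_60 in the frame of stamp_spot between -0.003 and 0.003 m and angle between tin_60's own z axis and vertical below 0.05 rad and z of stamp_top in the frame of tin_60 below 0.185 m), for 0.1 s.
5. the 52 mm tin, if present, is stamped: it stands upright on the plate centred (12 mm) under the stamp, which is pressed to its stop (within 2 mm) (horizontal distance between tin_52 and stamp_spot below 0.012 m and z of tin_52 in the frame of stamp_spot between -0.003 and 0.003 m and angle between tin_52's own z axis and vertical below 0.05 rad and z of stamp_top in the frame of tin_52 below 0.185 m), for 0.1 s.
6. the 44 mm tin, if present, is stamped: it stands upright on the plate centred (12 mm) under the stamp, which is pressed to its stop (within 2 mm) (horizontal distance between tin_44 and stamp_spot below 0.012 m and z of tin_44 in the frame of stamp_spot between -0.003 and 0.003 m and angle between tin_44's own z axis and vertical below 0.05 rad and z of stamp_top in the frame of tin_44 below 0.185 m), for 0.1 s.
7. after the last stamping the guard arm is snapped back in over the plate, the stamp up (value of joint guard below 0.15 rad and value of joint stamp below 0.004 m), for 0.2 s.
At the end, for the whole second after the job is handed in: Guard arm snapped in (within 0.15 rad), stamp up (within 4 mm), plate at rest within 0.08 rad of a detent, every tin present upright and at rest on the plate within 15 mm of a station's centre (all of step 7 and velocity of joint plate between -0.05 and 0.05 rad/s and (angle between the x axis of station_0 and the x axis of carousel, either way round below 0.08 rad or angle between the x axis of station_0 and the y axis of carousel, either way round below 0.08 rad) and (horizontal distance between tin_68 and station_0 below 0.015 m or horizontal distance between tin_68 and station_1 below 0.015 m or horizontal distance between tin_68 and station_2 below 0.015 m or horizontal distance between tin_68 and station_3 below 0.015 m) and z of tin_68 in the frame of stamp_spot between -0.006 and 0.006 m and angle between each of tin_68, tin_60, tin_52, tin_44's own z axis and vertical below 0.1 rad and linear speed of each of tin_68, tin_60, tin_52, tin_44 below 0.02 m/s and (horizontal distance between tin_60 and station_0 below 0.015 m or horizontal distance between tin_60 and station_1 below 0.015 m or horizontal distance between tin_60 and station_2 below 0.015 m or horizontal distance between tin_60 and station_3 below 0.015 m) and z of tin_60 in the frame of stamp_spot between -0.006 and 0.006 m and (horizontal distance between tin_52 and station_0 below 0.015 m or horizontal distance between tin_52 and station_1 below 0.015 m or horizontal distance between tin_52 and station_2 below 0.015 m or horizontal distance between tin_52 and station_3 below 0.015 m) and z of tin_52 in the frame of stamp_spot between -0.006 and 0.006 m and (horizontal distance between tin_44 and station_0 below 0.015 m or horizontal distance between tin_44 and station_1 below 0.015 m or horizontal distance between tin_44 and station_2 below 0.015 m or horizontal distance between tin_44 and station_3 below 0.015 m) and z of tin_44 in the frame of stamp_spot between -0.006 and 0.006 m); the robot touches nothing.
It fails at once if the stamp is pressed (more than 10 mm) with no tin within 60 mm of the spot under it (value of joint stamp above 0.01 m and horizontal distance between each of tin_68, tin_60, tin_52, tin_44 and stamp_spot above 0.06 m).
It fails at once if the sieve, jar or bottle is shifted by more than 40 mm (distance of any of sieve, jar, bottle from where it was at the start of the episode above 0.04 m).
Of tin_68, tin_60, tin_52, tin_44 only 2 to 3 are there at a start; the rules pass over those that are not, and their reading is None.
At some moment in a run one of tin_68, tin_60, tin_52, tin_44 may be knocked a few centimetres aside while the robot is not near it.
Once in a run the grip may slacken for a moment while it holds something.
It also fails if it takes over 210 s, if anything falls off the work surface, if the arm or the gripper's body presses on something with over 40 N, if the wrist force passes 120 N, or if a joint passes its speed limit or range.

### The arm

A 6-joint arm with a two-finger parallel gripper is mounted at the origin on the work surface. World frame = base frame: x ahead of the robot, y to its left, z up, the work surface at z = 0. Lengths are in m, angles in rad, forces in N, time in s.
With the tool pointing down it reaches from about 0.375 to 0.9 m from the base axis. Payload 3.1 kg.
Tool frame: the origin (TCP) lies at the very end of the fingers, on their centre line; the grasp point (between the pads) lies 19 mm behind it; z points along the fingers, y is the line along which they close (so a half turn about z gives the same grasp; the last joint's range is limited). The gripper opens to 87 mm and grips with 3 to 60 N. Pads are 19 mm wide; open, the fingers measure 117 mm over their backs; the gripper's body (75 mm by 190 mm) begins 51 mm behind the grasp point.
Start: joints at [-1.466, 0.527, 1.433, -0, 1.181, -0.178], TCP at [0.175, -0.6, 0.223] pointing down, gripper open.
Joint ranges: [-3.08, 3.08], [-0.75, 2.2], [0.22, 2.44], [-1.43, 4.57], [0, 2.65], [-2.85, 2.85]. Speed limits (rad/s): [2.79, 2.79, 3.14, 3.14, 3.14, 3.14].

### API

Orientations are given as a unit quaternion [x, y, z, w].
In Python, from rig import robot gives the robot as it stands. The module is installed in compiled form; this text tells all that it offers.
- The arm moves only by the tool servo_tool, never from a script. Its argument "rows" is one flat list of numbers, 5 for each row, row after row: the closure, from -1 (fully open) to 1 (shut), so that 0 is half open, then the shift along the tool's x, y, z in m, then the turn about the tool's z in degrees. A call has 1 to 5 rows; each row shifts and turns the commanded pose from where the row before left it, along the tool's axes as they then stand; what a row does not reach is not made up. A row lasts 1/12 s, in which the tool goes at most 41.7 mm and 7.16 degrees, less where a joint would pass 70% of its speed; a pose out of reach is approached as far as the arm can. A call with a gripper value outside its range is refused whole. The fingers move at their own pace and stop on an object; "newtons" is the grip in N (left out, the last holds). Time passes only in rows, so rows that do not move let the fingers close. It gives the time, the measured TCP pose, the force, the opening and the grip force at its end, in the units of the state.
- robot.get_obs(): the state, without advancing time (a new reading comes with each control period).
- robot.camera(name): name is "scene" or "top" or "wrist"; returns a dict with "pixels" (384x512x3 uint8, red, green, blue), "intrinsics" (3x3 intrinsics, pixels), "rvec" (rotation vector, rad) and "tvec" (3), from world to camera coordinates, as OpenCV has them; the wrist camera has in their place "mount" (4x4, takes a point from camera to tool coordinates, whose origin is the TCP and whose axes are the flange's). Camera axes: x right, y down, z forward; pixel columns grow to the right and rows downward; lengths in m; the calibration is good to about 2 mm. A picture is of the moment at which its call begins: read the wrist's pose just before it. There is no depth.
- robot.hand_in(): hands the job in; it is judged then, once.
Trained networks look in a picture, given as the dict that the camera call returned (one of the last four; its "shot" number tells which), for a name from the list of things; names that differ only in an ending like _2 or _b are one class to them, and where a whole thing is asked for, a point or a joint stands for the part that bears it (a point fixed in the world has none). Each returns a list of dicts, best first, with "score" (0 to 1); they miss things now and then, are a little off and sometimes report something else, mostly with a low value. They report only what shows in the picture. A call takes as long as a camera call.
- robot.spot_in(picture, query): "at" ([x, y, z] in m, in world coordinates, good to about 4 mm: the middle of the surface that is visible of it).
- robot.outline_of(picture, query): "region" (384x512 bool, what is visible of it).
- robot.place_of(picture, query): "at" ([x, y, z] in m, in world coordinates, good to about 4 mm: a listed point, or the origin of a listed thing).
The state is a dict: "time": time; "q": joint angles; "joint_velocities": joint speeds; "joint_torque": joint torques, N m; "position": TCP position; "tool_rot": TCP orientation; "ft_force": force on the tool from outside, world axes, zero at the start; "moment": the same for the moment, N m; "grip_width": finger opening in m; "grip_force": force on a finger pad.
Only numpy, scipy, OpenCV 4.12 (cv2) and the standard library are available. Lean on these libraries where they do the work, as an engineer would, in place of code of your own. Each camera call takes 0.05 s, during which the arm holds its last target. There are 200 camera calls.

## Working session

There is one attempt and no reset: what is moved stays moved. The work goes in short steps, Python scripts to look and compute and a tool call to move; the robot and the scene stay as the last step left them, time stands still between calls to the robot, and variables do not carry over. Pictures are saved under pics/ and viewed, at most 14 in all, crops included, and the job is handed in when it is done.

Besides the shell and the picture viewer there is one more tool, called as name(argument=value, ...) on one line, values as JSON. servo_tool: Moves the arm, as the interface text tells. Its arguments: {"type":"object","properties":{"rows":{"type":"array","items":{"type":"number"}},"newtons":{"type":"number"}},"required":["rows"]}

```bash
mkdir -p pics
cat > h.py <<'E'
import numpy as np, cv2
from rig import robot
from scipy.spatial.transform import Rotation as R
def cam(n,save=None):
    c=robot.camera(n)
    if save: cv2.imwrite(f'pics/{save}.png',cv2.cvtColor(np.asarray(c['pixels']),cv2.COLOR_RGB2BGR))
    return c
def P(c,q,k=4):
    for d in robot.place_of(c,q)[:k]: print(q,np.round(d['at'],4),round(d['score'],2))
def st():
    o=robot.get_obs(); print({k:np.round(o[k],4) for k in('time','q','position','tool_rot','ft_force','grip_width','grip_force')}); return o
E
python3 - <<'E'
from h import *
o=st(); print(R.from_quat(o['tool_rot']).as_matrix().round(3))
for n in('top','scene'):
    c=cam(n,n+'0'); print(n)
    for q in 'carousel mat guard_tip stamp_top stamp_spot tin_68 tin_60 tin_52 tin_44 station_0 peg_0 sieve jar bottle'.split(): P(c,q)
E
```

```text
{'time': np.float64(0.0), 'q': array([-1.4655,  0.5285,  1.4339, -0.    ,  1.1814, -0.1785]), 'position': array([ 0.1749, -0.5993,  0.2216]), 'tool_rot': array([ 0.9899,  0.1414,  0.    , -0.0011]), 'ft_force': array([-0.2255,  1.5618, -0.121 ]), 'grip_width': np.float64(0.0871), 'grip_force': np.float64(0.0)}
[[ 0.96   0.28  -0.   ]
 [ 0.28  -0.96   0.002]
 [ 0.    -0.002 -1.   ]]
top
carousel [0.5773 0.0723 0.0017] 0.87
mat [ 0.5088 -0.3587  0.0023] 0.86
guard_tip [0.5298 0.1441 0.1172] 0.73
guard_tip [ 0.5152 -0.0368  0.1173] 0.55
stamp_top [0.6693 0.0717 0.2609] 0.87
stamp_spot [0.673  0.0705 0.0509] 0.7
tin_68 [ 0.4378 -0.4023  0.005 ] 0.91
tin_68 [ 0.5568 -0.4209  0.0032] 0.72
tin_68 [ 0.456  -0.3014  0.0035] 0.63
tin_60 [ 0.4378 -0.4023  0.005 ] 0.91
tin_60 [ 0.5568 -0.4209  0.0032] 0.72
tin_60 [ 0.456  -0.3014  0.0035] 0.63
tin_52 [ 0.4378 -0.4023  0.005 ] 0.91
tin_52 [ 0.5568 -0.4209  0.0032] 0.72
tin_52 [ 0.456  -0.3014  0.0035] 0.63
tin_44 [ 0.4378 -0.4023  0.005 ] 0.91
tin_44 [ 0.5568 -0.4209  0.0032] 0.72
tin_44 [ 0.456  -0.3014  0.0035] 0.63
station_0 [ 0.5775 -0.022   
[... 941 characters left out ...]
tin_52 [ 0.4399 -0.4059  0.0007] 0.68
tin_52 [ 0.4582 -0.2949  0.0061] 0.48
tin_52 [0.4654 0.1331 0.1182] 0.42
tin_44 [ 0.5592 -0.4249  0.0051] 0.73
tin_44 [ 0.4399 -0.4059  0.0007] 0.68
tin_44 [ 0.4582 -0.2949  0.0061] 0.48
tin_44 [0.4654 0.1331 0.1182] 0.42
station_0 [0.6723 0.0712 0.0484] 0.75
station_0 [0.4799 0.0709 0.0459] 0.75
station_0 [0.5777 0.1629 0.0517] 0.65
peg_0 [ 0.516  -0.0386  0.1178] 0.78
peg_0 [0.6861 0.0094 0.1128] 0.74
peg_0 [0.6417 0.1826 0.1132] 0.72
sieve [0.4409 0.4229 0.0005] 0.85
sieve [ 0.5574 -0.431   0.005 ] 0.68
jar [ 0.6094  0.4125 -0.0016] 0.6
bottle [6.964e-01 3.340e-01 6.000e-04] 0.92
bottle [ 0.5586 -0.4287  0.0058] 0.64
bottle [0.5276 0.1479 0.1152] 0.63
```

View pics/top0.png

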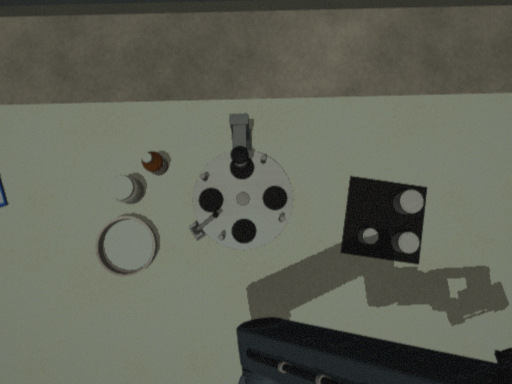

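View pics/scene0.png

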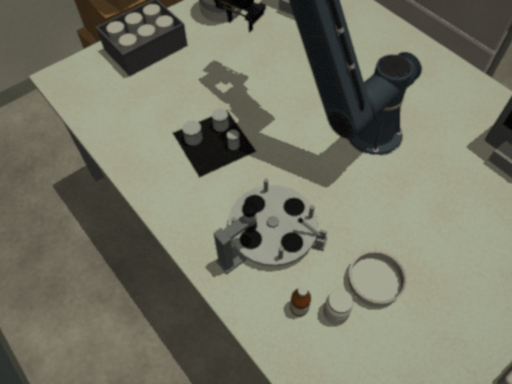

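Run:
```python
from h import *
c=cam('top'); K=np.array(c['intrinsics']);Rm=cv2.Rodrigues(np.array(c['rvec'],float))[0];t=np.array(c['tvec'],float).ravel()
print('campos',-Rm.T@t)
for d in robot.outline_of(c,'tin_68')[:5]:
    m=np.asarray(d['region']).astype(np.uint8); ys,xs=np.nonzero(m)
    # width perpendicular to radial smear: min-area rect short side; project at mid z
    cn=max(cv2.findContours(m,0,2)[0],key=cv2.contourArea)
    r=cv2.minAreaRect(cn); print(d['score'],len(xs),np.round(r[0],1),np.round(r[1],1))
    s=min(r[1])+1
    pc=np.linalg.inv(K)@[*r[0],1]; o=-Rm.T@t; v=Rm.T@pc; 
    for z in(.069,):
        l=(z-o[2])/v[2]; p=o+l*v; print(' xy',p.round(4),'width',(s*l/K[0,0]).round(4))
```

```text
campos [0.47073556 0.03647371 1.28059933]
0.95 576 [407.5 201.5] [23. 29.]
 xy [ 0.553  -0.4122  0.069 ] width 0.0702
0.66 472 [404.5 243. ] [20. 27.]
 xy [ 0.4328 -0.3961  0.069 ] width 0.0608
0.52 249 [367.5 236. ] [14. 19.]
 xy [ 0.4557 -0.29    0.069 ] width 0.0435
```

The top view shows three tins on the mat at about (410,202), (408,242) and (370,236). The carousel is at (243,198) with the press above it, and the guard is lower left, from (197,230) to (219,212). The outline widths match the 68, 60 and 44 mm tins. The scene view agrees.

servo_tool(rows=[1,0,0,0,-5.24,1,0,0,0,-5.24,1,0,0,0,-5.24])

```text
time: 1.85
position: [0.175, -0.6, 0.2225]
tool_rot: [0.961, 0.278, 0.0, -0.0]
ft_force: [-0.4, 0.7, -0.7]
grip_width: 0.0741
grip_force: 0.0
```

servo_tool(rows=[1,0.0348,-0.0203,0,0,1,0.0348,-0.0203,0,0,1,0.0348,-0.0203,0,0,1,0.0348,-0.0203,0,0,1,0.0348,-0.0203,0,0])

```text
time: 2.27
position: [0.2694, -0.4201, 0.2226]
tool_rot: [0.961, 0.275, 0.0, 0.0]
ft_force: [-0.1, -0.9, 1.3]
grip_width: 0.0418
grip_force: 0.0
```

servo_tool(rows=[1,0.0348,-0.0203,0,0,1,0.0348,-0.0203,0,0,1,0.0348,-0.0203,0,0,1,0.0348,-0.0203,0,0,1,0.0348,-0.0203,0,0])

```text
time: 2.68
position: [0.3633, -0.2419, 0.2229]
tool_rot: [0.961, 0.275, 0.0, 0.0]
ft_force: [0.5, -0.4, 0.5]
grip_width: 0.0081
grip_force: 0.0
```

servo_tool(rows=[1,0.0348,-0.0203,0,0,1,0.0348,-0.0203,0,0,1,0.0348,-0.0203,0,0,1,0.0348,-0.0203,0,0,1,0.0348,-0.0203,0,0])

```text
time: 3.1
position: [0.4573, -0.0633, 0.2229]
tool_rot: [0.961, 0.275, 0.0, 0.0]
ft_force: [1.5, -0.5, -0.3]
grip_width: 0.0005
grip_force: 0.0
```

servo_tool(rows=[1,0.0348,-0.0203,0,0,1,0.0348,-0.0203,0,0,1,0.0348,-0.0203,0,0,1,0.0348,-0.0203,0,0,1,0.0348,-0.0203,0,0])

```text
time: 3.52
position: [0.551, 0.1152, 0.2228]
tool_rot: [0.961, 0.276, 0.0, 0.0]
ft_force: [1.0, -1.0, 0.9]
grip_width: 0.0002
grip_force: 0.0
```

servo_tool(rows=[1,0,0,0,0,1,0,0,0,0])

```text
time: 3.68
position: [0.5509, 0.1149, 0.2224]
tool_rot: [0.961, 0.277, 0.0, 0.0]
ft_force: [-0.2, -0.1, -0.7]
grip_width: 0.0003
grip_force: 0.0
```

servo_tool(rows=[1,0,0,0.03,0,1,0,0,0.03,0,1,0,0,0.03,0,1,0,0,0.028,0,1,0,0,0,0])

```text
time: 4.1
position: [0.5455, 0.1113, 0.0998]
tool_rot: [0.962, 0.275, -0.006, -0.001]
ft_force: [-0.8, 0.2, -0.9]
grip_width: 0.0005
grip_force: 0.0
```

servo_tool(rows=[1,0,-0.009,0,0,1,0,-0.009,-0.003,0,1,0,-0.009,-0.008,0,1,0,-0.009,-0.007,0,1,0,-0.009,-0.005,0])

```text
time: 4.52
position: [0.5284, 0.15, 0.1315]
tool_rot: [0.961, 0.277, 0.003, 0.003]
ft_force: [2.0, -10.0, 6.9]
grip_width: 0.0006
grip_force: 4.2
```

servo_tool(rows=[1,0,-0.009,-0.004,0,1,0,-0.009,-0.003,0,1,0,-0.009,-0.002,0,1,0,-0.009,-0.001,0,1,0,-0.009,0,0])

```text
time: 4.93
position: [0.5021, 0.1907, 0.1387]
tool_rot: [0.961, 0.276, 0.001, -0.0]
ft_force: [0.3, -0.2, 0.7]
grip_width: 0.0007
grip_force: 0.4
```

servo_tool(rows=[1,0,-0.009,0,0,1,0,-0.009,0,0,1,0,0,0,0,1,0,0.02,-0.02,0,1,0,0.02,-0.03,0])

```text
time: 5.35
position: [0.5109, 0.1711, 0.1848]
tool_rot: [0.961, 0.277, -0.005, -0.001]
ft_force: [1.1, -0.0, 0.5]
grip_width: 0.0005
grip_force: 0.0
```

Run:
```python
from h import *
for n in('top','scene'):
    c=cam(n,n+'1'); P(c,'guard_tip'); P(c,'peg_0'); P(c,'station_0')
```

```text
peg_0 [ 0.5143 -0.0354  0.1182] 0.94
peg_0 [0.6426 0.1817 0.1117] 0.88
peg_0 [0.4657 0.1395 0.1175] 0.84
peg_0 [0.685  0.009  0.1146] 0.8
station_0 [ 0.5766 -0.0246  0.0526] 0.94
station_0 [0.6715 0.0708 0.0527] 0.89
station_0 [0.5747 0.1666 0.0461] 0.66
guard_tip [0.4497 0.2637 0.1269] 0.69
peg_0 [0.6413 0.1845 0.1173] 0.85
peg_0 [0.4649 0.1339 0.1202] 0.75
peg_0 [ 0.4449  0.4241 -0.001 ] 0.72
peg_0 [0.683  0.0071 0.1131] 0.69
station_0 [0.5745 0.1649 0.0504] 0.95
station_0 [0.4794 0.0714 0.047 ] 0.92
station_0 [0.6715 0.0721 0.0487] 0.84
station_0 [ 0.5773 -0.02    0.0491] 0.82
```

servo_tool(rows=[-1,0,0,-0.008,6.4,-1,0,0,-0.008,6.4,-1,0,0,-0.008,6.4,-1,0,0,-0.008,6.4,-1,0,0,-0.008,6.4])

```text
time: 6.17
position: [0.5133, 0.1711, 0.2267]
tool_rot: [1.0, -0.003, -0.001, 0.0]
ft_force: [0.2, -0.2, 0.2]
grip_width: 0.0256
grip_force: 0.0
```

servo_tool(rows=[-1,0.003,0.039,0,0,-1,0.003,0.039,0,0,-1,0.003,0.039,0,0,-1,0.003,0.039,0,0,-1,0.003,0.039,0,0])

```text
time: 6.58
position: [0.5283, -0.0251, 0.2266]
tool_rot: [1.0, 0.001, -0.001, -0.0]
ft_force: [0.6, -0.4, 0.1]
grip_width: 0.0594
grip_force: 0.0
```

servo_tool(rows=[-1,0.003,0.039,0,0,-1,0.003,0.039,0,0,-1,0.003,0.039,0,0,-1,0.003,0.039,0,0,-1,0.003,0.039,0,0])

```text
time: 7.0
position: [0.5435, -0.2203, 0.2263]
tool_rot: [1.0, 0.0, -0.001, -0.001]
ft_force: [0.4, 1.1, -0.7]
grip_width: 0.0852
grip_force: 0.0
```

servo_tool(rows=[-1,0.003,0.039,0,0,-1,0.003,0.039,0,0,-1,0.003,0.039,0,0,-1,0,0,0,0,-1,0,0,0,0])

```text
time: 7.42
position: [0.5526, -0.3379, 0.2258]
tool_rot: [1.0, -0.002, -0.001, -0.001]
ft_force: [-0.2, 0.6, 0.1]
grip_width: 0.0867
grip_force: 0.0
```

Run:
```python
from h import *
st()
c=cam('wrist','w1'); P(c,'tin_68'); print(np.round(c['mount'],3).tolist())
c=cam('top'); P(c,'tin_68')
```

```text
{'time': np.float64(7.4167), 'q': array([-7.2110e-01,  5.5640e-01,  1.3668e+00,  2.0000e-04,  1.2208e+00,
        8.5290e-01]), 'position': array([ 0.5526, -0.3379,  0.2258]), 'tool_rot': array([ 1.0e+00, -1.7e-03, -8.0e-04, -8.0e-04]), 'ft_force': array([-0.2215,  0.6413,  0.092 ]), 'grip_width': np.float64(0.0867), 'grip_force': np.float64(0.0)}
tin_68 [ 0.457  -0.298   0.0008] 0.79
tin_68 [ 0.5547 -0.4255  0.0034] 0.71
tin_68 [ 0.4362 -0.4045  0.0035] 0.71
[[0.0, -0.969, -0.246, 0.067], [1.0, 0.0, 0.0, 0.0], [-0.0, -0.246, 0.969, -0.162], [0.0, 0.0, 0.0, 1.0]]
tin_68 [ 0.4573 -0.3009  0.0008] 0.59
```

View pics/w1.png

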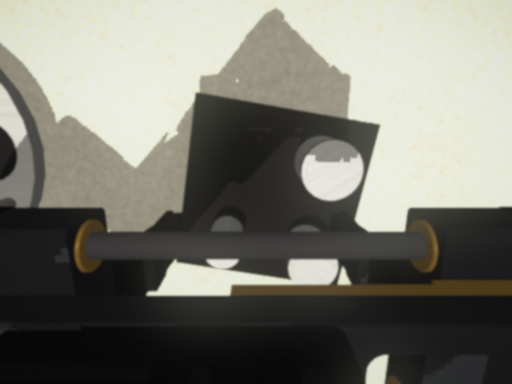

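The wrist view shows all three tins standing on the mat, the widest at about (332,168). Next I grasp it.

servo_tool(rows=[-1,0.001,0.029,0,0,-1,0.001,0.029,0,0,-1,0.0015,0.028,0.02,0,-1,0,0,0.04,0,-1,0,0,0.04,0])

```text
time: 8.03
position: [0.5583, -0.4238, 0.1289]
tool_rot: [1.0, -0.0, 0.002, 0.002]
ft_force: [0.5, -0.3, -0.4]
grip_width: 0.087
grip_force: 0.0
```

servo_tool(rows=[-1,0,0,0.035,0,-1,0,0,0.035,0,-1,0,0,0.03,0,-1,0,0,0,0,1,0,0,0,0], newtons=40)

```text
time: 8.45
position: [0.556, -0.4197, 0.026]
tool_rot: [1.0, 0.001, -0.002, -0.002]
ft_force: [-0.6, -0.2, 0.8]
grip_width: 0.085
grip_force: 0.0
```

servo_tool(rows=[1,0,0,0,0,1,0,0,0,0,1,0,0,0,0,1,0,0,0,0,1,0,0,0,0])

```text
time: 8.87
position: [0.5583, -0.4233, 0.0307]
tool_rot: [1.0, -0.0, 0.002, 0.002]
ft_force: [1.6, 1.5, 6.8]
grip_width: 0.0673
grip_force: 40.0
```

servo_tool(rows=[1,0,0,-0.02,0,1,0,0,-0.035,0,1,0,0,-0.035,0,1,0,0,-0.035,0,1,0,0,0,0])

```text
time: 9.28
position: [0.5604, -0.4261, 0.1619]
tool_rot: [1.0, -0.0, 0.006, 0.006]
ft_force: [1.5, -0.6, -1.0]
grip_width: 0.0671
grip_force: 40.0
```

Run:
```python
from h import *
st()
for n in ('top','scene'):
  c=cam(n); P(c,'tin_68')
```

```text
{'time': np.float64(9.2833), 'q': array([-0.8085,  0.6923,  1.2845,  0.    ,  1.1482,  0.7626]), 'position': array([ 0.5604, -0.4261,  0.1619]), 'tool_rot': array([ 1.0e+00, -1.0e-04,  5.8e-03,  6.0e-03]), 'ft_force': array([ 1.4885, -0.6211, -0.951 ]), 'grip_width': np.float64(0.0671), 'grip_force': np.float64(39.996)}
tin_68 [ 0.4363 -0.4022  0.0065] 0.83
tin_68 [ 0.4386 -0.4025  0.001 ] 0.9
tin_68 [ 0.456  -0.2987  0.0084] 0.68
tin_68 [ 0.5603 -0.4255  0.1307] 0.5
tin_68 [0.4615 0.135  0.1193] 0.19
```

servo_tool(rows=[1,0,0,-0.02,0,1,0.002,-0.037,0,0,1,0.002,-0.037,0,0,1,0.002,-0.037,0,0,1,0.002,-0.037,0,0])

```text
time: 9.9
position: [0.5628, -0.272, 0.1698]
tool_rot: [1.0, -0.001, -0.002, -0.002]
ft_force: [0.5, -0.1, -1.7]
grip_width: 0.0674
grip_force: 40.0
```

servo_tool(rows=[1,0.002,-0.037,0,0,1,0.002,-0.037,0,0,1,0.002,-0.037,0,0,1,0.002,-0.037,0,0,1,0.002,-0.037,0,0])

```text
time: 10.32
position: [0.5728, -0.087, 0.1701]
tool_rot: [1.0, -0.0, -0.003, -0.001]
ft_force: [0.9, 0.6, -2.2]
grip_width: 0.0674
grip_force: 40.0
```

servo_tool(rows=[1,0.002,-0.037,0,0,1,0,-0.025,0,0,1,0,0,0,0,1,0,0,0,0,1,0,0,0,0])

```text
time: 10.73
position: [0.5759, -0.0275, 0.1711]
tool_rot: [1.0, 0.0, -0.001, -0.0]
ft_force: [0.4, -0.7, -2.2]
grip_width: 0.0673
grip_force: 40.0
```

Run:
```python
from h import *
st()
for n in ('top','scene'):
  c=cam(n); P(c,'tin_68'); P(c,'station_0')
c=cam('wrist','w2');P(c,'tin_68'); P(c,'station_0')
```

```text
{'time': np.float64(10.7333), 'q': array([-2.4100e-01,  5.2820e-01,  1.6055e+00, -7.0000e-04,  1.0107e+00,
        1.3300e+00]), 'position': array([ 0.5759, -0.0275,  0.1711]), 'tool_rot': array([ 1.0e+00,  1.0e-04, -1.4e-03, -0.0e+00]), 'ft_force': array([ 0.3822, -0.7033, -2.1828]), 'grip_width': np.float64(0.0673), 'grip_force': np.float64(39.9964)}
tin_68 [ 0.4576 -0.2982  0.0033] 0.82
tin_68 [ 0.5762 -0.0289  0.1455] 0.46
station_0 [ 0.5802 -0.0226  0.0495] 0.84
station_0 [0.6769 0.0753 0.049 ] 0.81
station_0 [0.5731 0.167  0.0484] 0.72
station_0 [0.4867 0.0704 0.0481] 0.56
tin_68 [ 0.4577 -0.3003  0.0052] 0.66
tin_68 [ 0.5803 -0.0335  0.1472] 0.59
tin_68 [ 0.4387 -0.406   0.0029] 0.59
station_0 [0.67   0.0697 0.0486] 0.71
station_0 [0.5735 0.162  0.0482] 0.64
station_0 [0.4787 0.0702 0.0471] 0.61
station_0 [ 0.5767 -0.0174  0.0507] 0.56
tin_68 [ 0.5718 -0.0289  0.1463] 0.56
station_0 [ 0.5786 -0.0212  0.0534] 0.81
station_0 [0.667  0.0728 0.0482] 0.65
station_0 [0.573  0.1647 0.0533] 0.59
```

servo_tool(rows=[1,0.001,-0.0045,0.02,0,1,0,0,0.03,0,1,0,0,0.025,0,1,0,0,0.015,0,1,0,0,0.005,0])

```text
time: 11.6
position: [0.5762, -0.0224, 0.0764]
tool_rot: [1.0, 0.0, -0.002, -0.001]
ft_force: [-5.0, 2.8, 26.3]
grip_width: 0.0675
grip_force: 40.0
```

servo_tool(rows=[1,0,0,0.003,0,1,0,0,0,0,1,0,0,0,0])

```text
time: 11.85
position: [0.5788, -0.0227, 0.0765]
tool_rot: [1.0, -0.0, 0.001, -0.0]
ft_force: [-1.3, 1.7, 5.3]
grip_width: 0.0675
grip_force: 40.0
```

servo_tool(rows=[1,0,0,-0.003,0,0.4,0,0,0,0,-0.3,0,0,0,0,-1,0,0,0,0,-1,0,0,0,0])

```text
time: 12.27
position: [0.5781, -0.023, 0.0777]
tool_rot: [1.0, -0.0, 0.0, 0.0]
ft_force: [0.5, -0.4, 0.2]
grip_width: 0.0743
grip_force: 0.0
```

servo_tool(rows=[-1,0,0,0,0,-1,0,0,-0.01,0,-1,0,0,-0.03,0,-1,0,0,-0.03,0,-1,0,0,-0.03,0])

```text
time: 12.68
position: [0.5775, -0.0228, 0.179]
tool_rot: [1.0, -0.0, -0.0, -0.0]
ft_force: [0.7, -0.4, 0.2]
grip_width: 0.0867
grip_force: 0.0
```

Run:
```python
from h import *
st()
for n in ('top','scene'):
  c=cam(n,n+'2'); P(c,'tin_68'); P(c,'peg_0')
```

```text
{'time': np.float64(12.6833), 'q': array([-0.2327,  0.5185,  1.5966,  0.    ,  1.0273,  1.3385]), 'position': array([ 0.5775, -0.0228,  0.179 ]), 'tool_rot': array([ 1.e+00, -2.e-04, -4.e-04, -1.e-04]), 'ft_force': array([ 0.7024, -0.4179,  0.1705]), 'grip_width': np.float64(0.0867), 'grip_force': np.float64(0.0)}
tin_68 [ 0.4371 -0.402   0.0045] 0.68
tin_68 [ 0.4576 -0.2985  0.003 ] 0.65
tin_68 [ 0.5789 -0.0211  0.0509] 0.57
peg_0 [ 0.5159 -0.0353  0.1148] 0.95
peg_0 [0.463  0.1389 0.1159] 0.8
peg_0 [0.6408 0.1841 0.1139] 0.55
peg_0 [ 4.467e-01  4.179e-01 -4.000e-04] 0.47
tin_68 [ 0.5798 -0.0275  0.0505] 0.76
tin_68 [ 0.4581 -0.3015  0.0063] 0.67
tin_68 [ 0.4378 -0.4062  0.0028] 0.51
peg_0 [0.4646 0.1321 0.118 ] 0.96
peg_0 [ 0.5158 -0.0406  0.1185] 0.95
peg_0 [0.6394 0.1828 0.1166] 0.86
peg_0 [0.6859 0.0121 0.1152] 0.61
```

View pics/top2.png

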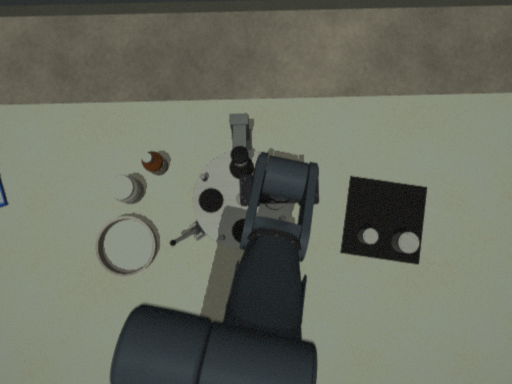

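The top view shows the 68 mm tin placed under the wrist and the guard snapped out at (173,242). The mat still holds two tins. Next I turn the plate by the peg at 150°.

servo_tool(rows=[1,-0.0186,-0.033,0,0,1,-0.0186,-0.033,0,0,1,-0.0186,-0.033,0,0,1,-0.0186,-0.033,0,0,1,-0.0186,-0.033,0,0])

```text
time: 13.4
position: [0.4826, 0.1432, 0.176]
tool_rot: [1.0, -0.001, -0.002, 0.0]
ft_force: [0.1, -0.0, -0.0]
grip_width: 0.0616
grip_force: 0.0
```

servo_tool(rows=[1,-0.0186,-0.033,0,0,1,0,0,0,0,1,0,0,0,0,1,0,0,0,0,1,0,0,0,0])

```text
time: 13.82
position: [0.4669, 0.1744, 0.177]
tool_rot: [1.0, -0.001, -0.0, 0.0]
ft_force: [1.0, 0.2, 1.1]
grip_width: 0.0288
grip_force: 0.0
```

servo_tool(rows=[1,0,0,0,0,1,0,0,0,0,1,0,0,0.032,0,1,0,0,0.032,0,1,0,0,0.03,0])

```text
time: 14.23
position: [0.4674, 0.1745, 0.0829]
tool_rot: [1.0, -0.001, 0.001, -0.0]
ft_force: [-0.3, -0.8, -0.3]
grip_width: 0.0017
grip_force: 0.0
```

servo_tool(rows=[1,0,0.008,0,0,1,0,0.007,0,0,1,-0.0025,0.005,0,0,1,-0.0025,0.005,0,0,1,-0.002,0.005,0,0])

```text
time: 14.65
position: [0.4604, 0.1449, 0.0853]
tool_rot: [1.0, -0.001, 0.002, -0.001]
ft_force: [1.1, 3.3, -1.1]
grip_width: 0.0005
grip_force: 1.9
```

servo_tool(rows=[1,-0.002,0.005,0,0,1,-0.002,0.0055,0,0,1,-0.002,0.0055,0,0,1,-0.001,0.0055,0,0,1,-0.001,0.0055,0,0])

```text
time: 15.07
position: [0.4498, 0.1187, 0.0846]
tool_rot: [1.0, -0.0, -0.001, -0.001]
ft_force: [-3.3, 6.9, 6.9]
grip_width: 0.0006
grip_force: 4.6
```

servo_tool(rows=[1,-0.001,0.0055,0,0,1,-0.0005,0.0055,0,0,1,-0.0005,0.0055,0,0,1,0,0.0055,0,0,1,0,0.0055,0,0])

```text
time: 15.48
position: [0.4458, 0.0914, 0.084]
tool_rot: [1.0, -0.0, -0.003, -0.001]
ft_force: [-4.0, 4.9, 3.1]
grip_width: 0.0006
grip_force: 3.4
```

servo_tool(rows=[1,0.0005,0.0055,0,0,1,0.001,0.0055,0,0,1,0.001,0.0055,0,0,1,0.001,0.0055,0,0,1,0.001,0.0055,0,0])

```text
time: 15.9
position: [0.4514, 0.0632, 0.0837]
tool_rot: [1.0, -0.0, -0.002, -0.0]
ft_force: [-2.3, 2.7, -0.1]
grip_width: 0.0008
grip_force: 1.4
```

servo_tool(rows=[1,0.002,0.0055,0,0,1,0.002,0.0055,0,0,1,0.002,0.005,0,0,1,0.002,0.005,0,0,1,0,0,0,0])

```text
time: 16.32
position: [0.4637, 0.0407, 0.0838]
tool_rot: [1.0, -0.001, 0.002, 0.001]
ft_force: [0.1, 0.4, -0.2]
grip_width: 0.0005
grip_force: 0.0
```

Run:
```python
from h import *
st()
for n in ('scene',):
  c=cam(n,n+'3'); P(c,'tin_68'); P(c,'peg_0')
```

```text
{'time': np.float64(16.3167), 'q': array([-1.5280e-01,  5.5890e-01,  1.9507e+00, -9.0000e-04,  6.2860e-01,
        1.4200e+00]), 'position': array([0.4637, 0.0407, 0.0838]), 'tool_rot': array([ 1.0e+00, -6.0e-04,  1.6e-03,  5.0e-04]), 'ft_force': array([ 0.1   ,  0.3679, -0.1543]), 'grip_width': np.float64(0.0005), 'grip_force': np.float64(0.0)}
tin_68 [ 0.3887 -0.3875  0.005 ] 0.69
tin_68 [ 0.4583 -0.2972  0.0057] 0.61
tin_68 [0.6568 0.0118 0.0496] 0.47
tin_68 [0.4586 0.0123 0.1182] 0.45
peg_0 [0.5208 0.1864 0.1147] 0.92
peg_0 [0.4604 0.0172 0.1166] 0.88
peg_0 [0.6881 0.1317 0.1145] 0.76
peg_0 [ 0.6381 -0.0439  0.1178] 0.63
```

servo_tool(rows=[1,0,0,-0.037,0,1,0,0,-0.037,0,1,0,0,-0.037,0,1,0,0,-0.037,0,1,0,0,-0.037,0])

```text
time: 16.88
position: [0.461, 0.0425, 0.2703]
tool_rot: [1.0, 0.0, -0.0, 0.0]
ft_force: [0.8, -0.4, -0.1]
grip_width: 0.0006
grip_force: 0.0
```

servo_tool(rows=[1,0.035,-0.005,-0.03,0,1,0.035,-0.005,0,0,1,0.035,-0.005,0,0,1,0.035,-0.005,0,0,1,0.035,-0.005,0,0])

```text
time: 17.3
position: [0.6343, 0.0673, 0.2957]
tool_rot: [1.0, 0.0, 0.0, 0.0]
ft_force: [0.2, -0.8, 0.1]
grip_width: 0.0005
grip_force: 0.0
```

servo_tool(rows=[1,0.034,-0.006,0,0,1,0,0,0,0,1,0,0,0,0,1,0,0,0,0,1,0,0,0,0])

```text
time: 17.72
position: [0.6656, 0.0727, 0.2954]
tool_rot: [1.0, -0.0, -0.001, 0.0]
ft_force: [-0.3, 1.2, -0.3]
grip_width: 0.0004
grip_force: 0.0
```

servo_tool(rows=[1,0,0,0,0,1,0,0,0,0,1,0,0,0,0,1,0,0,0,0,1,0,0,0,0])

```text
time: 18.13
position: [0.667, 0.0725, 0.2959]
tool_rot: [1.0, -0.0, 0.0, 0.0]
ft_force: [0.2, 0.3, 0.6]
grip_width: 0.0007
grip_force: 0.0
```

Run:
```python
from h import *
st()
for n in ('scene','top'):
  c=cam(n,n+'4'); P(c,'tin_68'); P(c,'peg_0'); P(c,'stamp_top',1)
```

```text
{'time': np.float64(18.1333), 'q': array([-0.0579,  0.5274,  1.2196, -0.    ,  1.3942,  1.5134]), 'position': array([0.667 , 0.0725, 0.2959]), 'tool_rot': array([ 1.e+00, -2.e-04,  2.e-04,  0.e+00]), 'ft_force': array([0.151 , 0.2632, 0.5883]), 'grip_width': np.float64(0.0007), 'grip_force': np.float64(0.0)}
tin_68 [0.6746 0.066  0.0531] 0.82
tin_68 [ 0.4564 -0.2962  0.0084] 0.44
peg_0 [0.6898 0.0072 0.1167] 0.71
peg_0 [0.6405 0.1827 0.1123] 0.7
peg_0 [ 0.5081 -0.042   0.12  ] 0.66
peg_0 [0.4667 0.1382 0.1142] 0.64
stamp_top [0.6735 0.0714 0.2571] 0.49
tin_68 [ 0.3887 -0.3854  0.0034] 0.79
tin_68 [ 0.4564 -0.2992  0.0025] 0.67
tin_68 [0.4771 0.0714 0.048 ] 0.65
tin_68 [0.6742 0.0672 0.0494] 0.51
peg_0 [ 0.5081 -0.0361  0.1198] 0.77
peg_0 [0.6878 0.0064 0.1143] 0.68
peg_0 [0.6385 0.1838 0.1114] 0.6
stamp_top [0.6696 0.0727 0.2602] 0.59
```

View pics/scene4.png

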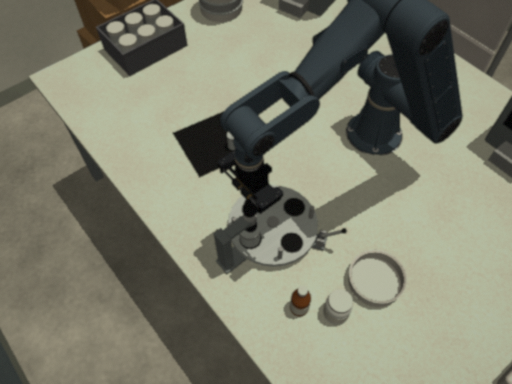

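The scene view shows the tin under the stamp at about (250,238), with the guard out to the right at (340,232). Next I press.

servo_tool(rows=[1,0.004,0,0.015,0,1,0,0,0.015,0,1,0,0,0.007,0,1,0,0,0.007,0,1,0,0,0.007,0])

```text
time: 18.95
position: [0.6704, 0.0727, 0.245]
tool_rot: [1.0, -0.0, -0.001, 0.0]
ft_force: [-3.6, -0.3, 6.1]
grip_width: 0.0006
grip_force: 3.3
```

servo_tool(rows=[1,0,0,0.006,0,1,0,0,0.005,0,1,0,0,0.003,0,1,0,0,0,0,1,0,0,0,0])

```text
time: 19.37
position: [0.6704, 0.0727, 0.2334]
tool_rot: [1.0, -0.0, -0.0, 0.0]
ft_force: [-5.7, -0.3, 10.5]
grip_width: 0.0003
grip_force: 5.3
```

servo_tool(rows=[1,0,0,0.003,0,1,0,0,0.002,0,1,0,0,0,0,1,0,0,0,0])

```text
time: 19.7
position: [0.6706, 0.0727, 0.2333]
tool_rot: [1.0, 0.0, 0.001, 0.0]
ft_force: [-11.2, -0.7, 26.5]
grip_width: 0.0004
grip_force: 13.6
```

servo_tool(rows=[1,0,0,-0.015,0,1,0,0,-0.03,0,-1,0,0,-0.025,0,-1,-0.0227,0.0318,0,0,-1,-0.0227,0.0318,0,0])

```text
time: 20.12
position: [0.6277, 0.0095, 0.2982]
tool_rot: [1.0, 0.002, 0.004, 0.001]
ft_force: [0.7, -1.4, -0.5]
grip_width: 0.0134
grip_force: 0.0
```

servo_tool(rows=[-1,-0.0227,0.0318,0,0,-1,-0.0227,0.0318,0,0,-1,-0.0227,0.0318,0,0,-1,-0.0227,0.0318,0,0,-1,-0.0227,0.0318,0,0])

```text
time: 20.53
position: [0.5113, -0.1513, 0.296]
tool_rot: [1.0, 0.0, 0.001, 0.0]
ft_force: [0.2, -0.5, 0.6]
grip_width: 0.0459
grip_force: 0.0
```

servo_tool(rows=[-1,-0.0227,0.0318,0.01,0,-1,-0.0227,0.0318,0.01,0,-1,-0.0227,0.0318,0.01,0,-1,-0.0227,0.0318,0.01,0,-1,-0.0227,0.0318,0.01,0])

```text
time: 20.95
position: [0.3977, -0.3106, 0.2457]
tool_rot: [1.0, -0.0, 0.001, 0.001]
ft_force: [0.7, -0.7, -0.2]
grip_width: 0.0794
grip_force: 0.0
```

servo_tool(rows=[-1,-0.0227,0.0318,0.01,0,-1,0,0,0,0,-1,0,0,0,0])

```text
time: 21.2
position: [0.3748, -0.3425, 0.2352]
tool_rot: [1.0, -0.003, 0.0, -0.0]
ft_force: [0.7, 0.9, 0.1]
grip_width: 0.0864
grip_force: 0.0
```

Run:
```python
from h import *
st()
for n in ('scene','top','wrist'):
  c=cam(n,n+'5'); P(c,'tin_68')
  if n!='wrist': P(c,'stamp_top',1)
```

```text
{'time': np.float64(21.2), 'q': array([-9.6090e-01,  3.5370e-01,  1.7075e+00,  2.0000e-04,  1.0805e+00,
        6.1490e-01]), 'position': array([ 0.3748, -0.3425,  0.2352]), 'tool_rot': array([ 1.0e+00, -2.5e-03,  1.0e-04, -1.0e-04]), 'ft_force': array([0.719 , 0.8898, 0.0916]), 'grip_width': np.float64(0.0864), 'grip_force': np.float64(0.0)}
tin_68 [ 0.3894 -0.3878  0.0025] 0.87
tin_68 [ 0.4549 -0.2969  0.0085] 0.71
tin_68 [0.6758 0.0641 0.0519] 0.64
stamp_top [0.6751 0.0709 0.2572] 0.75
tin_68 [0.6724 0.0675 0.0489] 0.72
tin_68 [ 0.4586 -0.3014  0.0017] 0.58
tin_68 [ 0.3886 -0.3861  0.0065] 0.53
tin_68 [ 0.5791 -0.0247  0.0479] 0.18
stamp_top [0.6725 0.0717 0.2601] 0.66
tin_68 [ 0.3873 -0.3862  0.0032] 0.81
tin_68 [ 0.457  -0.2989  0.0016] 0.73
tin_68 [ 0.5041 -0.3571 -0.0008] 0.25
```

View pics/wrist5.png

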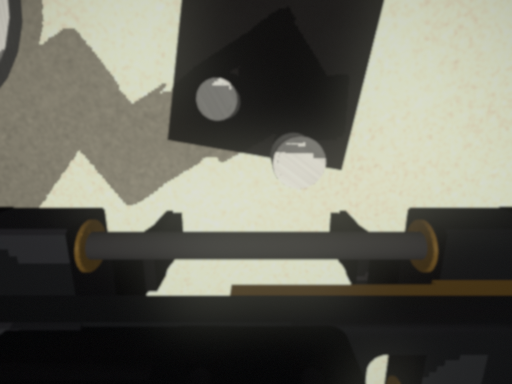

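The wrist view shows the 60 mm tin at (298,162) straddling the mat's edge, slightly tilted. The 44 mm tin is at (217,99).

servo_tool(rows=[-1,0.004,0.015,0.01,0,-1,0.004,0.015,0.02,0,-1,0.005,0.0145,0.025,0,-1,0,0,0.04,0,-1,0,0,0.04,0])

```text
time: 22.02
position: [0.3907, -0.387, 0.1005]
tool_rot: [1.0, 0.0, 0.002, 0.002]
ft_force: [0.2, 0.0, -0.3]
grip_width: 0.0864
grip_force: 0.0
```

servo_tool(rows=[-1,0,0,0.035,0,-1,0,0,0.025,0,-1,0,0,0.01,0,-1,0,0,0,0,1,0,0,0,0], newtons=30)

```text
time: 22.43
position: [0.3895, -0.3853, 0.0309]
tool_rot: [1.0, 0.0, 0.0, 0.0]
ft_force: [0.5, -0.8, 0.6]
grip_width: 0.0848
grip_force: 0.0
```

servo_tool(rows=[1,0,0,0,0,1,0,0,0,0,1,0,0,0,0,1,0,0,0,0,1,0,0,0,0])

```text
time: 22.85
position: [0.3897, -0.3866, 0.0319]
tool_rot: [1.0, -0.0, 0.001, 0.002]
ft_force: [-0.2, -1.8, 6.2]
grip_width: 0.0592
grip_force: 30.0
```

servo_tool(rows=[1,0,0,-0.02,0,1,0,0,-0.035,0,1,0,0,-0.035,0,1,0,0,-0.035,0,1,0,0,-0.025,0], newtons=40)

```text
time: 23.27
position: [0.3891, -0.3852, 0.1832]
tool_rot: [1.0, -0.0, 0.001, 0.001]
ft_force: [1.2, -0.9, -1.1]
grip_width: 0.0593
grip_force: 40.0
```

servo_tool(rows=[1,0,0,0,0,1,0,0,0,0,1,0,0,0,0])

```text
time: 23.52
position: [0.3881, -0.3839, 0.1795]
tool_rot: [1.0, -0.0, -0.001, -0.001]
ft_force: [-0.1, -0.3, -2.9]
grip_width: 0.0594
grip_force: 40.0
```

Run:
```python
from h import *
st()
for n in ('scene','top'):
  c=cam(n,n+'6'); P(c,'tin_68')
```

```text
{'time': np.float64(23.5167), 'q': array([-9.8480e-01,  4.7950e-01,  1.6745e+00,  1.0000e-04,  9.9050e-01,
        5.8640e-01]), 'position': array([ 0.3881, -0.3839,  0.1795]), 'tool_rot': array([ 1.0e+00, -2.0e-04, -8.0e-04, -1.2e-03]), 'ft_force': array([-0.1136, -0.316 , -2.9078]), 'grip_width': np.float64(0.0594), 'grip_force': np.float64(39.9604)}
tin_68 [ 0.4545 -0.3002  0.0082] 0.69
tin_68 [0.6738 0.0616 0.0525] 0.6
tin_68 [ 0.6095  0.4157 -0.0034] 0.57
tin_68 [ 0.3866 -0.3825  0.1491] 0.48
tin_68 [0.6778 0.0684 0.0526] 0.6
tin_68 [ 0.4588 -0.2994  0.0055] 0.53
```

servo_tool(rows=[1,0.017,-0.033,0,0,1,0.017,-0.033,0,0,1,0.017,-0.033,0,0,1,0.017,-0.033,0,0,1,0.017,-0.033,0,0])

```text
time: 24.13
position: [0.4739, -0.2184, 0.1794]
tool_rot: [1.0, -0.001, -0.001, -0.001]
ft_force: [0.4, -0.0, -2.4]
grip_width: 0.0591
grip_force: 40.0
```

servo_tool(rows=[1,0.017,-0.033,0,0,1,0.017,-0.033,0,0,1,0.017,-0.033,0,0,1,0.017,-0.033,0,0,1,0.017,-0.033,0,0])

```text
time: 24.55
position: [0.559, -0.0533, 0.1793]
tool_rot: [1.0, -0.0, -0.001, -0.0]
ft_force: [1.2, 0.2, -2.3]
grip_width: 0.0593
grip_force: 40.0
```

servo_tool(rows=[1,0.017,-0.03,0,0,1,0,0,0,0,1,0,0,0,0,1,0,0,0,0,1,0,0,0,0])

```text
time: 24.97
position: [0.5751, -0.0261, 0.1797]
tool_rot: [1.0, -0.001, -0.001, -0.0]
ft_force: [-0.1, -0.3, -2.0]
grip_width: 0.059
grip_force: 40.0
```

Run:
```python
from h import *
st()
for n in ('scene','top','wrist'):
  c=cam(n,n+'7'); P(c,'tin_68');P(c,'station_0')
```

```text
{'time': np.float64(24.9667), 'q': array([-2.3920e-01,  5.1530e-01,  1.6006e+00, -5.0000e-04,  1.0278e+00,
        1.3334e+00]), 'position': array([ 0.5751, -0.0261,  0.1797]), 'tool_rot': array([ 1.e+00, -7.e-04, -1.e-03, -0.e+00]), 'ft_force': array([-0.0651, -0.2821, -2.0245]), 'grip_width': np.float64(0.059), 'grip_force': np.float64(39.9733)}
tin_68 [0.6754 0.0642 0.0555] 0.65
tin_68 [ 0.4548 -0.2978  0.004 ] 0.64
tin_68 [ 0.5753 -0.0239  0.149 ] 0.57
station_0 [0.5791 0.1644 0.0462] 0.97
station_0 [0.4829 0.0719 0.0501] 0.85
station_0 [ 0.5782 -0.0247  0.0474] 0.85
station_0 [0.6712 0.0748 0.0515] 0.74
tin_68 [0.671  0.0661 0.0495] 0.69
tin_68 [ 0.4567 -0.3025  0.0062] 0.61
tin_68 [ 0.577 -0.024  0.154] 0.53
station_0 [0.4794 0.0715 0.0486] 0.97
station_0 [0.6714 0.0735 0.0503] 0.77
station_0 [ 0.578  -0.0256  0.048 ] 0.73
station_0 [0.579  0.1675 0.0487] 0.71
tin_68 [ 0.5739 -0.0246  0.1514] 0.63
station_0 [0.5726 0.1686 0.0499] 0.82
station_0 [ 0.5787 -0.0238  0.0498] 0.82
station_0 [0.6702 0.0692 0.0457] 0.34
```

View pics/wrist7.png

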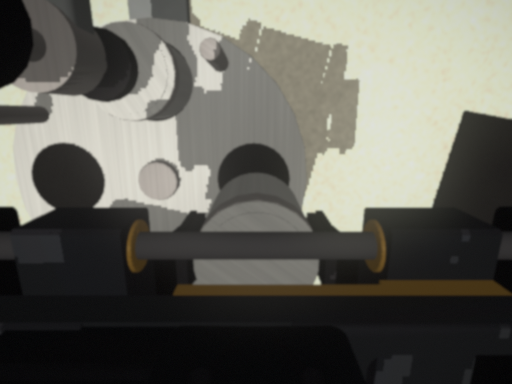

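The wrist view shows the 60 mm tin held above its pad at (253,175) and the 68 mm tin standing under the press at (150,75).

servo_tool(rows=[1,0.005,-0.0015,0.03,0,1,0,0,0.03,0,1,0,0,0.02,0,1,0,0,0.01,0,1,0,0,0.005,0])

```text
time: 25.83
position: [0.5801, -0.0235, 0.0839]
tool_rot: [1.0, -0.0, -0.002, -0.0]
ft_force: [1.1, -0.8, -1.8]
grip_width: 0.0591
grip_force: 40.0
```

servo_tool(rows=[1,0,0,0.003,0,1,0,0,0,0])

```text
time: 26.0
position: [0.5816, -0.0239, 0.0829]
tool_rot: [1.0, -0.0, 0.0, 0.0]
ft_force: [0.1, -1.3, -2.1]
grip_width: 0.0595
grip_force: 40.0
```

servo_tool(rows=[1,0,0,0.003,0,1,0,0,0,0])

```text
time: 26.17
position: [0.5817, -0.0239, 0.0803]
tool_rot: [1.0, -0.0, 0.001, 0.0]
ft_force: [-0.7, -0.9, -1.7]
grip_width: 0.0593
grip_force: 40.0
```

servo_tool(rows=[1,0,0,0.002,0,1,0,0,0,0])

```text
time: 26.33
position: [0.5816, -0.0238, 0.0781]
tool_rot: [1.0, -0.0, 0.001, 0.0]
ft_force: [0.5, 0.6, -1.9]
grip_width: 0.0593
grip_force: 40.0
```

servo_tool(rows=[1,0,0,0.002,0,1,0,0,0,0])

```text
time: 26.5
position: [0.5831, -0.0239, 0.078]
tool_rot: [1.0, -0.0, 0.002, 0.0]
ft_force: [0.3, 2.5, 10.4]
grip_width: 0.0594
grip_force: 40.0
```

servo_tool(rows=[1,0,0,0.002,0,1,0,0,0,0])

```text
time: 26.67
position: [0.5842, -0.0238, 0.0779]
tool_rot: [1.0, 0.0, 0.004, 0.001]
ft_force: [-0.7, 2.2, 19.3]
grip_width: 0.0591
grip_force: 40.0
```

servo_tool(rows=[1,0,0,-0.003,0,0.4,0,0,0,0,-0.3,0,0,0,0,-1,0,0,0,0,-1,0,0,0,0])

```text
time: 27.08
position: [0.5811, -0.0238, 0.0766]
tool_rot: [1.0, -0.0, 0.0, 0.0]
ft_force: [0.1, -0.3, -0.1]
grip_width: 0.0662
grip_force: 0.0
```

servo_tool(rows=[-1,0,0,0,0,-1,0,0,-0.01,0,-1,0,0,-0.03,0,-1,0,0,-0.03,0,-1,0,0,-0.03,0])

```text
time: 27.5
position: [0.5804, -0.0237, 0.1774]
tool_rot: [1.0, -0.0, -0.001, -0.0]
ft_force: [0.3, -0.7, 0.2]
grip_width: 0.0861
grip_force: 0.0
```

servo_tool(rows=[1,-0.0186,-0.033,0,0,1,-0.0186,-0.033,0,0,1,-0.0186,-0.033,0,0,1,-0.0186,-0.033,0,0,1,-0.0186,-0.033,0,0])

```text
time: 27.92
position: [0.487, 0.1424, 0.177]
tool_rot: [1.0, -0.001, 0.0, -0.0]
ft_force: [0.8, -0.6, 0.2]
grip_width: 0.0618
grip_force: 0.0
```

servo_tool(rows=[1,-0.0186,-0.033,0,0,1,0,0,0,0,1,0,0,0,0,1,0,0,0,0,1,0,0,0,0])

```text
time: 28.33
position: [0.4706, 0.1735, 0.1768]
tool_rot: [1.0, -0.001, 0.001, 0.0]
ft_force: [0.3, -0.3, -0.7]
grip_width: 0.0286
grip_force: 0.0
```

```bash
cat >> h.py <<'E'
def lids(n='scene',zt=.115):
    """tins on plate: fit lid outline; prints network places and the stations"""
    c=cam(n); K=np.array(c['intrinsics']);Rm=cv2.Rodrigues(np.array(c['rvec'],float))[0];t=np.array(c['tvec'],float).ravel();o=-Rm.T@t
    for d in robot.outline_of(c,'tin_68')[:4]:
        ys,xs=np.nonzero(np.asarray(d['region']))
        res=[]
        m=np.array([xs.mean(),ys.mean(),1]); v=Rm.T@np.linalg.inv(K)@m
        l=(.083-o[2])/v[2]; print(n,'outline mid',(o+l*v).round(4),len(xs),round(d['score'],2))
E
python3 - <<'E'
from h import *
st()
for n in ('scene','top'):
  c=cam(n,n+'8'); P(c,'tin_68');P(c,'peg_0')
lids('scene'); lids('top')
E
```

```text
{'time': np.float64(28.3333), 'q': array([ 1.3030e-01,  4.2880e-01,  1.7872e+00, -4.0000e-04,  9.2440e-01,
        1.7028e+00]), 'position': array([0.4706, 0.1735, 0.1768]), 'tool_rot': array([ 1.e+00, -7.e-04,  6.e-04,  1.e-04]), 'ft_force': array([ 0.3165, -0.2906, -0.7488]), 'grip_width': np.float64(0.0286), 'grip_force': np.float64(0.0)}
tin_68 [ 0.4578 -0.2989  0.0066] 0.74
tin_68 [0.6725 0.0677 0.0519] 0.63
tin_68 [ 0.5838 -0.0247  0.0501] 0.5
peg_0 [0.6358 0.1842 0.1144] 0.82
peg_0 [ 0.5149 -0.0415  0.1207] 0.82
peg_0 [0.6915 0.0076 0.1145] 0.68
peg_0 [0.4676 0.1332 0.1158] 0.56
tin_68 [ 0.58   -0.022   0.0493] 0.71
tin_68 [0.6743 0.0688 0.0498] 0.7
tin_68 [ 0.4568 -0.2988  0.0036] 0.65
tin_68 [0.5753 0.1649 0.0524] 0.42
peg_0 [0.6382 0.1824 0.1124] 0.95
peg_0 [0.687  0.0126 0.113 ] 0.89
peg_0 [ 0.5107 -0.0376  0.1174] 0.61
peg_0 [0.4616 0.1329 0.1111] 0.59
scene outline mid [ 0.4786 -0.266   0.083 ] 228 0.74
scene outline mid [0.6128 0.1025 0.083 ] 6386 0.74
scene outline mid [ 0.5715 -0.03    0.083 ] 274 0.57
top outline mid [ 0.5792 -0.0251  0.083 ] 389 0.64
top outline mid [ 0.4565 -0.2874  0.083 ] 273 0.59
top outline mid [0.6586 0.0632 0.083 ] 291 0.49
```

Run:
```python
import cv2
a=cv2.imread('pics/scene8.png')[170:290,190:350]; b=cv2.imread('pics/top8.png')[100:260,170:310]
a=cv2.resize(a,(400*1,300)); b=cv2.resize(b,(343,392))
cv2.imwrite('pics/j8.png',cv2.hconcat([cv2.copyMakeBorder(a,0,92,0,0,0),b]))
```

```text
(no output)
```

View pics/j8.png

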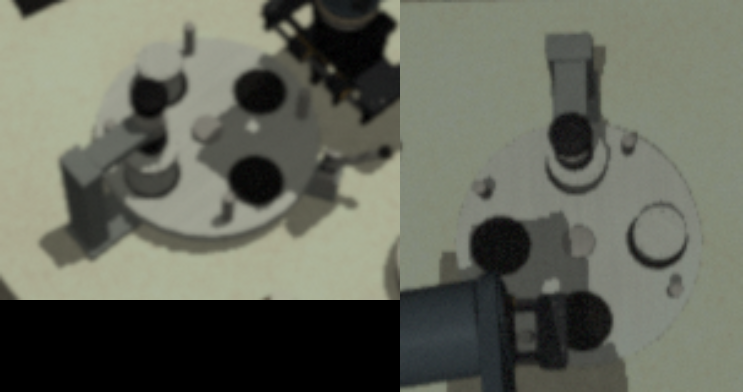

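The crops show both tins upright, one on the pad at right and one under the stamp. The next peg is in reach of the fingers, so I turn again.

servo_tool(rows=[1,-0.004,0,0,0,1,0,0,0,0,1,0,0,0.032,0,1,0,0,0.032,0,1,0,0,0.028,0])

```text
time: 29.25
position: [0.4656, 0.1745, 0.0838]
tool_rot: [1.0, -0.0, 0.001, -0.0]
ft_force: [0.8, -0.4, -0.2]
grip_width: 0.0003
grip_force: 0.0
```

servo_tool(rows=[1,0,0.008,0,0,1,0,0.004,0,0,1,0,0.003,0,0,1,-0.0015,0.003,0,0,1,-0.0015,0.003,0,0])

```text
time: 29.67
position: [0.4637, 0.153, 0.0862]
tool_rot: [1.0, -0.0, 0.002, -0.0]
ft_force: [-0.1, 0.2, -0.2]
grip_width: 0.0004
grip_force: 0.0
```

servo_tool(rows=[1,-0.002,0.004,0,0,1,-0.002,0.004,0,0,1,-0.002,0.005,0,0,1,-0.002,0.0055,0,0,1,-0.002,0.0055,0,0])

```text
time: 30.08
position: [0.4522, 0.1295, 0.0851]
tool_rot: [1.0, -0.0, 0.0, -0.001]
ft_force: [0.0, 5.3, 5.3]
grip_width: 0.0002
grip_force: 3.5
```

servo_tool(rows=[1,-0.001,0.0055,0,0,1,-0.001,0.0055,0,0,1,-0.001,0.0055,0,0,1,-0.0005,0.0055,0,0,1,-0.0005,0.0055,0,0])

```text
time: 30.5
position: [0.4452, 0.1025, 0.0847]
tool_rot: [1.0, -0.001, -0.003, -0.001]
ft_force: [-3.9, 6.6, 8.2]
grip_width: 0.0006
grip_force: 5.0
```

servo_tool(rows=[1,0,0.0055,0,0,1,0,0.0055,0,0,1,0.0005,0.0055,0,0,1,0.001,0.0055,0,0,1,0.001,0.0055,0,0])

```text
time: 30.92
position: [0.4468, 0.0748, 0.0841]
tool_rot: [1.0, -0.0, -0.004, -0.001]
ft_force: [-3.2, 4.3, -0.3]
grip_width: 0.0003
grip_force: 2.2
```

servo_tool(rows=[1,0.001,0.005,0,0,1,0.001,0.005,0,0,1,0.002,0.005,0,0,1,0.002,0.005,0,0,1,0.002,0.005,0,0])

```text
time: 31.33
position: [0.4599, 0.0484, 0.0846]
tool_rot: [1.0, -0.0, 0.001, 0.0]
ft_force: [0.3, 0.4, -0.9]
grip_width: 0.0005
grip_force: 0.3
```

servo_tool(rows=[1,0.002,0.004,0,0,1,0,0,0,0])

```text
time: 31.5
position: [0.463, 0.0439, 0.0847]
tool_rot: [1.0, -0.001, 0.002, 0.001]
ft_force: [0.5, -1.7, -1.1]
grip_width: 0.0007
grip_force: 0.0
```

Run:
```python
from h import *
c=cam('scene'); P(c,'peg_0'); P(c,'tin_68')
```

```text
peg_0 [0.4623 0.0175 0.1162] 0.91
peg_0 [0.5227 0.1878 0.1136] 0.82
peg_0 [0.6999 0.1264 0.1183] 0.72
peg_0 [ 0.629  -0.0475  0.1162] 0.62
tin_68 [0.6392 0.1426 0.0557] 0.95
tin_68 [ 0.4565 -0.2976  0.0068] 0.56
tin_68 [0.6563 0.0177 0.046 ] 0.54
tin_68 [0.6544 0.0152 0.0483] 0.15
```

servo_tool(rows=[1,0,0,-0.037,0,1,0,0,-0.037,0,1,0,0,-0.037,0,1,0,0,-0.037,0,1,0,0,-0.037,0])

```text
time: 32.07
position: [0.4603, 0.0456, 0.2713]
tool_rot: [1.0, 0.0, -0.0, 0.0]
ft_force: [0.7, -0.7, -0.8]
grip_width: 0.0
grip_force: 0.0
```

servo_tool(rows=[1,0.035,-0.005,-0.03,0,1,0.035,-0.005,0,0,1,0.035,-0.005,0,0,1,0.035,-0.005,0,0,1,0.035,-0.005,0,0])

```text
time: 32.48
position: [0.6336, 0.0704, 0.2968]
tool_rot: [1.0, 0.0, 0.0, 0.0]
ft_force: [0.6, -0.1, 1.4]
grip_width: 0.0004
grip_force: 0.0
```

servo_tool(rows=[1,0.034,-0.004,0,0,1,0,0,0,0,1,0,0,0,0,1,0,0,0,0,1,0,0,0,0])

```text
time: 32.9
position: [0.6649, 0.0739, 0.2964]
tool_rot: [1.0, -0.0, -0.001, 0.0]
ft_force: [-0.2, -0.5, 0.4]
grip_width: 0.0004
grip_force: 0.0
```

servo_tool(rows=[1,0,0,0,0,1,0,0,0,0,1,0,0,0,0,1,0,0,0,0,1,0,0,0,0])

```text
time: 33.32
position: [0.6663, 0.0737, 0.2968]
tool_rot: [1.0, -0.0, 0.0, 0.0]
ft_force: [-0.1, 0.3, 0.5]
grip_width: 0.0003
grip_force: 0.0
```

servo_tool(rows=[1,0,0,0,0,1,0,0,0,0,1,0,0,0,0,1,0,0,0,0,1,0,0,0,0])

```text
time: 33.73
position: [0.6664, 0.0738, 0.2964]
tool_rot: [1.0, -0.0, -0.0, -0.0]
ft_force: [0.1, -0.8, 0.9]
grip_width: 0.0005
grip_force: 0.0
```

Run:
```python
from h import *
st()
for n in ('scene','top'):
  c=cam(n,n+'9'); P(c,'tin_68'); P(c,'peg_0')
```

```text
{'time': np.float64(33.7333), 'q': array([-0.0561,  0.5265,  1.2197,  0.    ,  1.3955,  1.515 ]), 'position': array([0.6664, 0.0738, 0.2964]), 'tool_rot': array([ 1.e+00, -1.e-04, -1.e-04, -0.e+00]), 'ft_force': array([ 0.0671, -0.7917,  0.8517]), 'grip_width': np.float64(0.0005), 'grip_force': np.float64(0.0)}
tin_68 [0.6741 0.0745 0.0472] 0.69
tin_68 [0.5848 0.1609 0.052 ] 0.66
tin_68 [ 0.4523 -0.2998  0.0066] 0.41
peg_0 [0.685  0.0041 0.1171] 0.88
peg_0 [0.4615 0.1359 0.113 ] 0.72
peg_0 [0.6434 0.1809 0.1157] 0.58
tin_68 [ 0.456  -0.2995  0.0013] 0.72
tin_68 [0.6741 0.0758 0.0487] 0.71
peg_0 [ 0.5132 -0.0379  0.1118] 0.89
peg_0 [0.64   0.1866 0.1148] 0.88
```

servo_tool(rows=[1,0.004,-0.001,0.015,0,1,0,0,0.015,0,1,0,0,0.007,0,1,0,0,0.007,0,1,0,0,0.007,0])

```text
time: 34.45
position: [0.6697, 0.0748, 0.2459]
tool_rot: [1.0, -0.0, -0.001, 0.0]
ft_force: [-3.8, 0.6, 7.1]
grip_width: 0.0006
grip_force: 3.2
```

servo_tool(rows=[1,0,0,0.006,0,1,0,0,0.006,0,1,0,0,0.004,0,1,0,0,0.002,0,1,0,0,0.001,0])

```text
time: 34.87
position: [0.6699, 0.0748, 0.2332]
tool_rot: [1.0, 0.0, 0.001, 0.0]
ft_force: [-10.8, -0.8, 29.6]
grip_width: 0.0002
grip_force: 14.2
```

servo_tool(rows=[1,0,0,0,0,1,0,0,0,0])

```text
time: 35.03
position: [0.6698, 0.0748, 0.2333]
tool_rot: [1.0, 0.0, 0.001, 0.0]
ft_force: [-10.6, 0.0, 24.2]
grip_width: 0.0006
grip_force: 12.0
```

servo_tool(rows=[1,0,0,-0.015,0,1,0,0,-0.03,0,-1,0,0,-0.025,0,-1,-0.0178,0.0312,0,0,-1,-0.0178,0.0312,0,0])

```text
time: 35.45
position: [0.6367, 0.0129, 0.2993]
tool_rot: [1.0, 0.002, 0.004, 0.001]
ft_force: [1.3, -0.1, -1.6]
grip_width: 0.0132
grip_force: 0.0
```

servo_tool(rows=[-1,-0.0178,0.0312,0,0,-1,-0.0178,0.0312,0,0,-1,-0.0178,0.0312,0,0,-1,-0.0178,0.0312,0,0,-1,-0.0178,0.0312,0,0])

```text
time: 35.87
position: [0.5451, -0.1451, 0.297]
tool_rot: [1.0, -0.0, 0.001, 0.0]
ft_force: [1.0, -0.3, -0.5]
grip_width: 0.0458
grip_force: 0.0
```

servo_tool(rows=[-1,-0.0178,0.0312,0.02,0,-1,-0.0178,0.0312,0.02,0,-1,-0.0178,0.0312,0.02,0,-1,-0.0178,0.0312,0.02,0,-1,-0.0178,0.0312,0.02,0])

```text
time: 36.28
position: [0.4561, -0.3014, 0.1963]
tool_rot: [1.0, -0.0, 0.001, 0.001]
ft_force: [0.8, -0.3, 0.9]
grip_width: 0.0793
grip_force: 0.0
```

servo_tool(rows=[-1,0,0,0,0,-1,0,0,0,0,-1,0,0,0,0])

```text
time: 36.53
position: [0.4571, -0.2998, 0.1968]
tool_rot: [1.0, -0.001, 0.001, 0.0]
ft_force: [0.2, 0.1, 0.2]
grip_width: 0.0864
grip_force: 0.0
```

Run:
```python
from h import *
st()
for n in ('scene','top'):
  c=cam(n); P(c,'tin_68')
```

```text
{'time': np.float64(36.5333), 'q': array([-7.8540e-01,  4.5520e-01,  1.6584e+00,  7.0000e-04,  1.0271e+00,
        7.8640e-01]), 'position': array([ 0.4571, -0.2998,  0.1968]), 'tool_rot': array([ 1.e+00, -7.e-04,  5.e-04,  1.e-04]), 'ft_force': array([0.2318, 0.138 , 0.1976]), 'grip_width': np.float64(0.0864), 'grip_force': np.float64(0.0)}
tin_68 [0.5831 0.16   0.0515] 0.97
tin_68 [0.6747 0.0699 0.0486] 0.69
tin_68 [ 0.4553 -0.2951  0.0103] 0.53
tin_68 [0.5809 0.1655 0.0534] 0.73
tin_68 [0.674  0.0736 0.0512] 0.56
```

servo_tool(rows=[-1,0,-0.001,0.04,0,-1,0,0,0.04,0,-1,0,0,0.035,0,-1,0,0,0.03,0,-1,0,0,0.022,0])

```text
time: 37.15
position: [0.4568, -0.297, 0.0276]
tool_rot: [1.0, 0.001, -0.001, -0.001]
ft_force: [0.4, 0.0, -0.3]
grip_width: 0.0871
grip_force: 0.0
```

servo_tool(rows=[-1,0,0,0,0,1,0,0,0,0,1,0,0,0,0,1,0,0,0,0,1,0,0,0,0], newtons=30)

```text
time: 37.57
position: [0.4579, -0.2994, 0.0314]
tool_rot: [1.0, 0.0, 0.001, 0.001]
ft_force: [-0.9, 0.8, -0.0]
grip_width: 0.0681
grip_force: 0.0
```

servo_tool(rows=[1,0,0,0,0,1,0,0,0,0,1,0,0,0,0,1,0,0,0,0,1,0,0,0,0])

```text
time: 37.98
position: [0.4567, -0.2985, 0.0299]
tool_rot: [1.0, -0.0, 0.0, -0.0]
ft_force: [-0.6, 1.1, 4.2]
grip_width: 0.0434
grip_force: 30.0
```

servo_tool(rows=[1,0,0,-0.02,0,1,0,0,-0.035,0,1,0,0,-0.035,0,1,0,0,-0.035,0,1,0,0,-0.025,0], newtons=40)

```text
time: 38.4
position: [0.4571, -0.2991, 0.1819]
tool_rot: [1.0, -0.0, 0.001, 0.001]
ft_force: [0.7, -0.6, -1.6]
grip_width: 0.0433
grip_force: 40.0
```

servo_tool(rows=[1,0,0,0,0,1,0,0,0,0,1,0,0,0,0])

```text
time: 38.65
position: [0.4558, -0.2978, 0.1783]
tool_rot: [1.0, -0.0, -0.001, -0.001]
ft_force: [-0.3, 0.4, -2.7]
grip_width: 0.0432
grip_force: 40.0
```

Run:
```python
from h import *
st()
for n in ('scene','top'):
  c=cam(n); P(c,'tin_68')
```

```text
{'time': np.float64(38.65), 'q': array([-7.8400e-01,  4.7930e-01,  1.6794e+00, -1.0000e-04,  9.8560e-01,
        7.8720e-01]), 'position': array([ 0.4558, -0.2978,  0.1783]), 'tool_rot': array([ 1.e+00, -2.e-04, -1.e-03, -9.e-04]), 'ft_force': array([-0.2911,  0.3686, -2.7067]), 'grip_width': np.float64(0.0432), 'grip_force': np.float64(39.9999)}
tin_68 [0.5843 0.1605 0.0507] 0.92
tin_68 [0.6736 0.0729 0.047 ] 0.86
tin_68 [ 0.4535 -0.299   0.1573] 0.67
tin_68 [0.5811 0.1661 0.05  ] 0.95
tin_68 [0.6758 0.0799 0.052 ] 0.48
```

servo_tool(rows=[1,0.0154,-0.0342,0,0,1,0.0154,-0.0342,0,0,1,0.0154,-0.0342,0,0,1,0.0154,-0.0342,0,0,1,0.0154,-0.0342,0,0])

```text
time: 39.27
position: [0.5336, -0.1259, 0.1782]
tool_rot: [1.0, -0.001, -0.001, -0.001]
ft_force: [0.7, 0.1, -1.6]
grip_width: 0.043
grip_force: 40.0
```

servo_tool(rows=[1,0.0154,-0.0342,0,0,1,0.0154,-0.0342,0,0,1,0.0154,-0.0342,0,0,1,0,0,0,0,1,0,0,0,0])

```text
time: 39.68
position: [0.5799, -0.0229, 0.1782]
tool_rot: [1.0, 0.002, -0.001, -0.0]
ft_force: [-0.4, -0.8, -2.2]
grip_width: 0.0434
grip_force: 40.0
```

Run:
```python
from h import *
st()
for n in ('top','wrist'):
  c=cam(n); P(c,'tin_68');P(c,'station_0')
```

```text
{'time': np.float64(39.6833), 'q': array([-2.3180e-01,  5.2310e-01,  1.5902e+00, -3.0000e-04,  1.0304e+00,
        1.3352e+00]), 'position': array([ 0.5799, -0.0229,  0.1782]), 'tool_rot': array([ 1.e+00,  2.e-03, -1.e-03, -1.e-04]), 'ft_force': array([-0.3667, -0.7541, -2.1742]), 'grip_width': np.float64(0.0434), 'grip_force': np.float64(40.0)}
tin_68 [0.5837 0.1665 0.0523] 0.74
tin_68 [0.6737 0.076  0.0535] 0.61
station_0 [0.4829 0.0717 0.0495] 0.97
station_0 [ 0.5735 -0.0233  0.0478] 0.9
station_0 [0.5781 0.1648 0.0527] 0.73
station_0 [0.6733 0.071  0.0469] 0.61
tin_68 [0.5789 0.1661 0.0482] 0.81
tin_68 [ 0.5804 -0.0257  0.1496] 0.8
tin_68 [0.6724 0.0726 0.0456] 0.57
station_0 [0.5782 0.1642 0.0488] 0.33
```

servo_tool(rows=[1,-0.001,0,0.03,0,1,0,0,0.03,0,1,0,0,0.02,0,1,0,0,0.012,0,1,0,0,0.005,0])

```text
time: 40.4
position: [0.5773, -0.0259, 0.0803]
tool_rot: [1.0, -0.001, -0.002, -0.0]
ft_force: [-0.0, -0.3, -2.1]
grip_width: 0.0433
grip_force: 40.0
```

servo_tool(rows=[1,0,0,0.002,0,1,0,0,0.002,0,1,0,0,0,0])

```text
time: 40.65
position: [0.5796, -0.0256, 0.0791]
tool_rot: [1.0, -0.0, 0.001, 0.0]
ft_force: [0.2, 0.6, -2.7]
grip_width: 0.0436
grip_force: 40.0
```

servo_tool(rows=[1,0,0,0.002,0,1,0,0,0,0])

```text
time: 40.82
position: [0.5794, -0.0252, 0.0771]
tool_rot: [1.0, -0.0, 0.001, 0.0]
ft_force: [0.2, -0.5, -2.1]
grip_width: 0.0432
grip_force: 40.0
```

servo_tool(rows=[1,0,0,0.0015,0,1,0,0,0,0])

```text
time: 40.98
position: [0.5798, -0.0251, 0.0759]
tool_rot: [1.0, -0.0, 0.001, 0.0]
ft_force: [0.4, 0.8, 2.6]
grip_width: 0.0431
grip_force: 40.0
```

servo_tool(rows=[1,0,0,0.001,0,1,0,0,0,0])

```text
time: 41.15
position: [0.5803, -0.0251, 0.0759]
tool_rot: [1.0, 0.0, 0.002, 0.0]
ft_force: [-0.0, 1.0, 7.8]
grip_width: 0.0434
grip_force: 40.0
```

Contact is felt. I release, go up, and move to the peg.

servo_tool(rows=[1,0,0,-0.001,0,0.6,0,0,0,0,0.2,0,0,0,0,-1,0,0,0,0,-1,0,0,0,0])

```text
time: 41.57
position: [0.5789, -0.025, 0.0749]
tool_rot: [1.0, -0.0, -0.0, 0.0]
ft_force: [0.3, -0.5, -0.2]
grip_width: 0.0503
grip_force: 0.0
```

servo_tool(rows=[-1,0,0,0,0,-1,0,0,-0.01,0,-1,0,0,-0.03,0,-1,0,0,-0.03,0,-1,0,0,-0.032,0])

```text
time: 41.98
position: [0.5781, -0.0249, 0.1777]
tool_rot: [1.0, -0.0, -0.001, -0.0]
ft_force: [0.8, 0.3, 0.2]
grip_width: 0.0813
grip_force: 0.0
```

servo_tool(rows=[1,-0.0188,-0.0333,0,0,1,-0.0188,-0.0333,0,0,1,-0.0188,-0.0333,0,0,1,-0.0188,-0.0333,0,0,1,-0.0188,-0.0333,0,0])

```text
time: 42.4
position: [0.4839, 0.1427, 0.1776]
tool_rot: [1.0, -0.001, 0.0, -0.0]
ft_force: [1.3, 0.5, -0.2]
grip_width: 0.0617
grip_force: 0.0
```

servo_tool(rows=[1,-0.0188,-0.0333,0,0,1,0,0,0,0,1,0,0,0,0,1,0,0,0,0,1,0,0,0,0])

```text
time: 42.82
position: [0.4673, 0.174, 0.1773]
tool_rot: [1.0, -0.001, 0.001, 0.0]
ft_force: [-0.1, 0.6, -0.3]
grip_width: 0.0282
grip_force: 0.0
```

Run:
```python
from h import *
st()
for n in ('scene','top'):
  c=cam(n,n+'10'); P(c,'tin_68');P(c,'peg_0')
```

```text
{'time': np.float64(42.8167), 'q': array([ 1.3220e-01,  4.2460e-01,  1.7936e+00, -4.0000e-04,  9.2220e-01,
        1.7047e+00]), 'position': array([0.4673, 0.174 , 0.1773]), 'tool_rot': array([ 1.e+00, -7.e-04,  6.e-04,  1.e-04]), 'ft_force': array([-0.1284,  0.6052, -0.3012]), 'grip_width': np.float64(0.0282), 'grip_force': np.float64(0.0)}
tin_68 [0.5827 0.161  0.0547] 0.92
tin_68 [0.6734 0.0737 0.0471] 0.63
tin_68 [ 0.5779 -0.0261  0.0527] 0.62
peg_0 [0.6437 0.182  0.1176] 0.88
peg_0 [0.4656 0.1357 0.1152] 0.72
peg_0 [0.6861 0.007  0.1169] 0.55
tin_68 [0.5824 0.1669 0.0481] 0.89
tin_68 [0.6743 0.078  0.0522] 0.7
tin_68 [0.4631 0.1375 0.1158] 0.7
tin_68 [ 0.5791 -0.0313  0.0526] 0.49
peg_0 [0.6856 0.0106 0.1188] 0.84
peg_0 [0.6421 0.1851 0.1181] 0.7
peg_0 [0.4656 0.1357 0.1121] 0.64
peg_0 [ 0.5138 -0.0418  0.1138] 0.64
```

servo_tool(rows=[1,-0.001,0,0,0,1,0,0,0,0,1,0,0,0.032,0,1,0,0,0.032,0,1,0,0,0.028,0])

```text
time: 43.53
position: [0.4656, 0.1748, 0.0842]
tool_rot: [1.0, -0.0, 0.001, -0.0]
ft_force: [0.1, -0.2, 0.1]
grip_width: 0.0008
grip_force: 0.0
```

servo_tool(rows=[1,0,0.008,0,0,1,0,0.004,0,0,1,0,0.003,0,0,1,-0.0015,0.003,0,0,1,-0.0015,0.003,0,0])

```text
time: 43.95
position: [0.4636, 0.1535, 0.0867]
tool_rot: [1.0, -0.0, 0.002, -0.0]
ft_force: [1.1, 2.2, 0.6]
grip_width: 0.0001
grip_force: 1.6
```

servo_tool(rows=[1,-0.002,0.004,0,0,1,-0.002,0.004,0,0,1,-0.002,0.005,0,0,1,-0.002,0.0055,0,0,1,-0.002,0.0055,0,0])

```text
time: 44.37
position: [0.4519, 0.1301, 0.0856]
tool_rot: [1.0, -0.0, 0.0, -0.001]
ft_force: [-1.1, 5.5, 7.5]
grip_width: 0.0006
grip_force: 3.5
```

servo_tool(rows=[1,-0.001,0.0055,0,0,1,-0.001,0.0055,0,0,1,-0.001,0.0055,0,0,1,-0.0005,0.0055,0,0,1,-0.0005,0.0055,0,0])

```text
time: 44.78
position: [0.4448, 0.103, 0.0851]
tool_rot: [1.0, -0.001, -0.003, -0.001]
ft_force: [-4.2, 7.1, 5.3]
grip_width: 0.0009
grip_force: 4.6
```

servo_tool(rows=[1,0,0.0055,0,0,1,0,0.0055,0,0,1,0.0005,0.0055,0,0,1,0.001,0.0055,0,0,1,0.001,0.0055,0,0])

```text
time: 45.2
position: [0.4456, 0.0754, 0.0845]
tool_rot: [1.0, -0.0, -0.005, -0.001]
ft_force: [-2.7, 4.4, 0.9]
grip_width: 0.0003
grip_force: 2.2
```

servo_tool(rows=[1,0.001,0.005,0,0,1,0.001,0.005,0,0,1,0.002,0.005,0,0,1,0.002,0.005,0,0,1,0.002,0.005,0,0])

```text
time: 45.62
position: [0.4595, 0.0489, 0.085]
tool_rot: [1.0, -0.0, 0.001, 0.0]
ft_force: [-0.2, 0.5, -0.7]
grip_width: 0.0005
grip_force: 0.4
```

servo_tool(rows=[1,0.002,0.004,0,0,1,0,0,0,0])

```text
time: 45.78
position: [0.4628, 0.0444, 0.0852]
tool_rot: [1.0, -0.001, 0.002, 0.001]
ft_force: [0.2, -0.1, 0.2]
grip_width: 0.0006
grip_force: 0.0
```

Run:
```python
from h import *
c=cam('scene'); P(c,'peg_0'); P(c,'tin_68')
```

```text
peg_0 [ 0.6318 -0.0423  0.1127] 0.95
peg_0 [0.6928 0.1228 0.1194] 0.89
peg_0 [0.4562 0.0235 0.1142] 0.68
peg_0 [0.528  0.1889 0.119 ] 0.64
tin_68 [0.6323 0.1471 0.049 ] 0.79
tin_68 [0.5073 0.1261 0.0539] 0.6
```

servo_tool(rows=[1,0,0,-0.037,0,1,0,0,-0.037,0,1,0,0,-0.037,0,1,0,0,-0.037,0,1,0,0,-0.037,0])

```text
time: 46.35
position: [0.4601, 0.0461, 0.2717]
tool_rot: [1.0, 0.0, -0.0, 0.0]
ft_force: [1.6, -0.3, -0.4]
grip_width: 0.0002
grip_force: 0.0
```

servo_tool(rows=[1,0.035,-0.005,-0.03,0,1,0.035,-0.005,0,0,1,0.035,-0.005,0,0,1,0.035,-0.005,0,0,1,0.035,-0.005,0,0])

```text
time: 46.77
position: [0.6333, 0.0709, 0.2972]
tool_rot: [1.0, 0.0, 0.0, 0.0]
ft_force: [0.3, 0.5, 0.4]
grip_width: 0.0008
grip_force: 0.0
```

servo_tool(rows=[1,0.034,-0.003,0,0,1,0,0,0,0,1,0,0,0,0,1,0,0,0,0,1,0,0,0,0])

```text
time: 47.18
position: [0.6646, 0.0734, 0.2969]
tool_rot: [1.0, -0.0, -0.001, -0.0]
ft_force: [0.4, 1.2, -0.3]
grip_width: 0.0004
grip_force: 0.0
```

servo_tool(rows=[1,0,0,0,0,1,0,0,0,0,1,0,0,0,0,1,0,0,0,0,1,0,0,0,0])

```text
time: 47.6
position: [0.666, 0.0732, 0.2972]
tool_rot: [1.0, -0.0, 0.0, -0.0]
ft_force: [-0.2, -0.3, -0.5]
grip_width: 0.0004
grip_force: 0.0
```

servo_tool(rows=[1,0,0,0,0,1,0,0,0,0,1,0,0,0,0,1,0,0,0,0,1,0,0,0,0])

```text
time: 48.02
position: [0.6662, 0.0732, 0.2969]
tool_rot: [1.0, -0.0, -0.0, -0.0]
ft_force: [0.1, -0.3, 0.5]
grip_width: -0.0001
grip_force: 0.0
```

Run:
```python
from h import *
st()
for n in ('scene','top'):
  c=cam(n,n+'11'); P(c,'tin_68'); P(c,'peg_0')
```

```text
{'time': np.float64(48.0167), 'q': array([-0.0569,  0.5257,  1.2199,  0.    ,  1.3961,  1.5143]), 'position': array([0.6662, 0.0732, 0.2969]), 'tool_rot': array([ 1.e+00, -2.e-04, -1.e-04, -0.e+00]), 'ft_force': array([ 0.1204, -0.3198,  0.4856]), 'grip_width': np.float64(-0.0001), 'grip_force': np.float64(0.0)}
tin_68 [0.4862 0.0717 0.0529] 0.97
tin_68 [0.5731 0.1666 0.0496] 0.67
tin_68 [0.6688 0.0743 0.0547] 0.54
peg_0 [0.6913 0.0088 0.1159] 0.95
peg_0 [0.4725 0.1345 0.1145] 0.87
tin_68 [0.6724 0.0708 0.0492] 0.53
peg_0 [ 0.5114 -0.0424  0.1136] 0.89
peg_0 [0.6871 0.0072 0.1102] 0.85
peg_0 [0.637  0.1877 0.1164] 0.83
```

servo_tool(rows=[1,0.004,0,0.015,0,1,0,0,0.015,0,1,0,0,0.007,0,1,0,0,0.007,0,1,0,0,0.007,0])

```text
time: 48.73
position: [0.6695, 0.0732, 0.2464]
tool_rot: [1.0, -0.0, -0.001, 0.0]
ft_force: [-3.5, 0.1, 6.0]
grip_width: 0.0006
grip_force: 3.1
```

servo_tool(rows=[1,0,0,0.006,0,1,0,0,0.006,0,1,0,0,0.004,0,1,0,0,0.002,0,1,0,0,0.001,0])

```text
time: 49.15
position: [0.6696, 0.0733, 0.2332]
tool_rot: [1.0, 0.0, 0.001, 0.0]
ft_force: [-11.1, 0.2, 26.7]
grip_width: 0.0005
grip_force: 13.5
```

servo_tool(rows=[1,0,0,0,0,1,0,0,0,0])

```text
time: 49.32
position: [0.6696, 0.0733, 0.2333]
tool_rot: [1.0, 0.0, 0.001, 0.0]
ft_force: [-10.0, -1.2, 21.8]
grip_width: 0.0003
grip_force: 11.2
```

servo_tool(rows=[1,0,0,-0.015,0,1,0,0,-0.03,0,1,0,0,-0.025,-6.4,1,0,0,0,-6.4,1,0,0,0,-6.4])

```text
time: 49.73
position: [0.6719, 0.0732, 0.3003]
tool_rot: [0.986, 0.169, 0.003, 0.001]
ft_force: [0.4, 0.5, -0.4]
grip_width: 0.0004
grip_force: 0.0
```

servo_tool(rows=[1,0,0,0,-6.4,1,0,0,0,-6.4,1,-0.0088,-0.0351,0,0,1,-0.0088,-0.0351,0,0,1,-0.0088,-0.0351,0,0])

```text
time: 50.15
position: [0.5917, 0.1489, 0.2969]
tool_rot: [0.962, 0.275, 0.001, -0.0]
ft_force: [1.1, 0.0, 0.1]
grip_width: 0.0004
grip_force: 0.0
```

servo_tool(rows=[1,-0.0088,-0.0351,0,0,1,-0.0088,-0.0351,0,0,1,-0.0088,-0.0351,0,0,1,-0.0088,-0.0351,0,0,1,-0.0088,-0.0351,0,0])

```text
time: 50.57
position: [0.4608, 0.2753, 0.2974]
tool_rot: [0.961, 0.275, 0.001, -0.0]
ft_force: [0.4, 0.2, 0.4]
grip_width: 0.0001
grip_force: 0.0
```

servo_tool(rows=[1,-0.0088,-0.0351,0,0,1,0,0,0,0,1,0,0,0,0])

```text
time: 50.82
position: [0.4346, 0.3006, 0.2975]
tool_rot: [0.961, 0.277, 0.001, 0.0]
ft_force: [0.2, 0.4, -0.6]
grip_width: 0.0002
grip_force: 0.0
```

Run:
```python
from h import *
st()
for n in ('scene','top'):
  c=cam(n,n+'12'); P(c,'tin_68'); P(c,'guard_tip',2); P(c,'stamp_top',1); P(c,'peg_0')
```

```text
{'time': np.float64(50.8167), 'q': array([ 3.9360e-01,  3.1090e-01,  1.5785e+00, -2.0000e-04,  1.2506e+00,
        1.4025e+00]), 'position': array([0.4346, 0.3006, 0.2975]), 'tool_rot': array([9.608e-01, 2.773e-01, 8.000e-04, 0.000e+00]), 'ft_force': array([ 0.2454,  0.3892, -0.6384]), 'grip_width': np.float64(0.0002), 'grip_force': np.float64(0.0)}
tin_68 [0.5762 0.1651 0.0469] 0.72
tin_68 [0.6711 0.0674 0.0496] 0.58
tin_68 [0.4859 0.0709 0.0551] 0.57
tin_68 [0.6757 0.0732 0.0523] 0.55
guard_tip [0.5757 0.0731 0.0012] 0.64
guard_tip [ 0.5754 -0.0249  0.0501] 0.49
stamp_top [0.6772 0.0714 0.2562] 0.7
peg_0 [0.6899 0.0091 0.1142] 0.94
peg_0 [0.4707 0.138  0.1211] 0.89
peg_0 [0.6354 0.1832 0.1177] 0.82
peg_0 [ 0.5104 -0.0385  0.1133] 0.61
tin_68 [0.5786 0.1693 0.0501] 0.93
tin_68 [0.4831 0.0742 0.0488] 0.7
tin_68 [0.6714 0.0731 0.0493] 0.57
guard_tip [0.4535 0.2635 0.1286] 0.45
stamp_top [0.6721 0.0727 0.2589] 0.51
peg_0 [ 0.5097 -0.0388  0.1123] 0.94
peg_0 [0.639  0.1859 0.1169] 0.86
peg_0 [0.6887 0.0046 0.1135] 0.73
```

View pics/scene12.png

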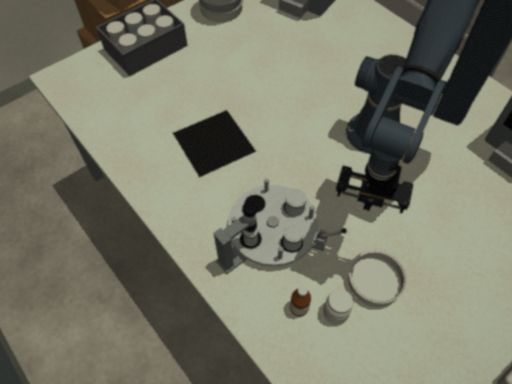

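The scene view shows the mat empty and three tins centred on their stations. The guard is out, with its ball at (343,231). Next I push it in.

servo_tool(rows=[1,0,0,0.04,0,1,0,0,0.04,0,1,0,0,0.04,0,1,0,0,0.04,0,1,0,0,0.03,0])

```text
time: 51.73
position: [0.4348, 0.2985, 0.1043]
tool_rot: [0.961, 0.275, -0.001, 0.0]
ft_force: [-0.4, 0.7, -0.2]
grip_width: 0.0006
grip_force: 0.0
```

servo_tool(rows=[1,0,0.009,0,0,1,0,0.009,-0.002,0,1,0,0.009,-0.005,0,1,0,0.009,-0.005,0,1,0,0.009,-0.004,0])

```text
time: 52.15
position: [0.4609, 0.2609, 0.126]
tool_rot: [0.961, 0.275, 0.002, -0.0]
ft_force: [-1.0, 3.1, 2.7]
grip_width: 0.0004
grip_force: 1.6
```

servo_tool(rows=[1,0,0.009,-0.003,0,1,0,0.009,-0.003,0,1,0,0.009,-0.002,0,1,0,0.009,-0.001,0,1,0,0.009,0,0])

```text
time: 52.57
position: [0.4847, 0.2218, 0.1325]
tool_rot: [0.961, 0.275, 0.001, 0.0]
ft_force: [0.0, 0.4, -0.7]
grip_width: 0.0005
grip_force: 0.0
```

servo_tool(rows=[1,0,0.004,0,0,1,0,0,0,0,1,0,-0.02,-0.02,0,1,0,-0.02,-0.03,0,1,0,-0.02,-0.04,0])

```text
time: 52.98
position: [0.452, 0.2689, 0.2176]
tool_rot: [0.961, 0.275, -0.004, 0.0]
ft_force: [1.0, -0.6, -0.8]
grip_width: 0.0006
grip_force: 0.0
```

servo_tool(rows=[1,0,-0.02,-0.03,0,1,0,-0.02,-0.03,0,1,0,0,0,0,1,0,0,0,0,1,0,0,0,0])

```text
time: 53.4
position: [0.4324, 0.3028, 0.2782]
tool_rot: [0.961, 0.276, -0.001, 0.0]
ft_force: [-0.2, 0.0, -0.3]
grip_width: 0.0004
grip_force: 0.0
```

Run:
```python
from h import *
st()
for n in ('scene','top'):
  c=cam(n,n+'13'); P(c,'tin_68'); P(c,'guard_tip',2); P(c,'stamp_top',1); P(c,'peg_0')
```

```text
{'time': np.float64(53.4), 'q': array([ 3.9940e-01,  3.3190e-01,  1.6040e+00, -5.0000e-04,  1.2077e+00,
        1.4114e+00]), 'position': array([0.4324, 0.3028, 0.2782]), 'tool_rot': array([ 9.612e-01,  2.759e-01, -9.000e-04,  4.000e-04]), 'ft_force': array([-0.1503,  0.0316, -0.3023]), 'grip_width': np.float64(0.0004), 'grip_force': np.float64(0.0)}
tin_68 [0.4841 0.0705 0.0504] 0.94
tin_68 [0.5767 0.1682 0.0493] 0.94
tin_68 [0.6727 0.0721 0.0507] 0.55
tin_68 [0.675  0.0731 0.0536] 0.45
guard_tip [0.5271 0.1465 0.1164] 0.72
guard_tip [0.6757 0.0719 0.2597] 0.68
stamp_top [0.6798 0.0692 0.2556] 0.68
peg_0 [0.6884 0.0107 0.114 ] 0.96
peg_0 [0.4678 0.1353 0.1179] 0.72
peg_0 [0.6418 0.1834 0.1161] 0.57
peg_0 [ 0.5079 -0.0404  0.1132] 0.56
tin_68 [0.5751 0.1706 0.052 ] 0.76
tin_68 [0.4827 0.0745 0.0522] 0.64
tin_68 [0.6727 0.0718 0.0524] 0.53
guard_tip [0.5323 0.1492 0.1179] 0.72
stamp_top [0.4685 0.1373 0.1172] 0.62
peg_0 [0.4682 0.1366 0.1176] 0.91
peg_0 [0.6374 0.1856 0.1178] 0.82
peg_0 [ 0.5072 -0.0385  0.1143] 0.7
peg_0 [0.6893 0.0048 0.1094] 0.59
```

View pics/scene13.png

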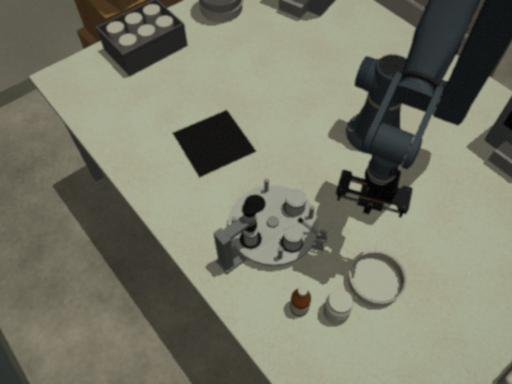

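The scene view shows the guard back in, its tip near (300,222), with three tins standing on their stations, the stamp up and the arm clear.

```bash
python3 -c "
from rig import robot
print(robot.hand_in())"
```

```text
the job is handed in; nothing more can be done
None
```

The job is handed in: I stamped the 68, 60 and 44 mm tins in that order (there was no 52 mm tin), the guard is snapped back in, the stamp is up, and the last camera readings put every tin within about 6 mm of its station's centre; no verdict came back.

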